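# Sort the dye jars by loose cap and latch the bay

## Task

To close down the dyeing corner, first lift the green canister by its handle off the drip stand and set it upright on the cork mat. Then give the cap of every dye jar a test twist of at least an eighth of a turn, and leave it as turned: a loose cap turns alone, a tight one drags its white collar round with it; stand jars with tight caps upright in the blue bay and jars with loose caps upright on the drip stand. When all are sorted, push the bay gate shut until its sprung tongue snaps in behind the strike; leave the thread spools and the stamp block where they are.

Things in the scene. Friction and masses are not known exactly. Their poses are not given: they have to be found in the camera images.
- bay: dye bay, fixed: blue open-topped box, inside 240 mm along its y, 116 mm along its x; floor 4 mm thick, back and side walls 55 mm high, 6 mm thick. Origin at the centre of its underside on the table, z up; its -x side, towards the robot, is closed by the gate. Holds three jars side by side along y, 70 mm apart
- gate (a joint): angle of the bay's gate, rad: 0 = shut, growing as it swings towards the robot; starts 0.6 to 1.0; light friction, no spring. Vertical hinge at (-65, -115) mm in the bay's frame; shut, the gate runs along the bay's +y. Panel 221 mm long, 12 mm thick, 10 to 58 mm above the table. The last 0.08 rad need 5 to 10 N near the free end; then the tongue snaps in and holds it within 0.035
- tongue (a joint): sprung brass tongue at the gate's free end, sloped on the closing side, m pushed in: 0 = fully out (also while the gate is open), about 0.006 while riding over the strike, back under 0.002 when snapped in behind it
- stand: drip stand, fixed: dark raised tray, outside 210 mm along its x, 130 mm along its y, floor 25 mm above the table, rim 5 mm thick rising 12 mm above the floor. Origin at the centre of its underside on the table, z up. Takes two jars side by side along x, 90 mm apart. The canister stands on it at the start
- canister: green metal canister, diameter 80 mm, 80 mm high, 0.4 to 0.75 kg, with a fixed wooden bar handle: bar 88 mm along its own x, 12 mm wide (y), 10 mm high, its centre 118 mm above the origin, 33 mm of clear space between bar and lid. Origin at the centre of its underside, z up
- mat: round cork mat, fixed, diameter 124 mm, 4 mm thick; origin at the centre of its underside. Place varies
- jar_1: dye jar (three to five are present, all look alike): square amber glass body 54 mm wide, 62 mm high; on it a white collar ring, diameter 53 mm, 62 to 69 mm; above that a round black screw cap, diameter 42 mm, 70 to 96 mm. White line on the cap, red tick on the collar. About 0.36 kg. Origin at the centre of its underside, z up, x and y square to its sides. May be lifted by its cap
- cap_1 (a joint): angle of the cap of jar_1 relative to its collar, rad, counter-clockwise from above, 0 at the start for all (white line over red tick). A loose cap turns on its collar at 0.003 N m, either way, up to 3 rad; a tight one never turns on it. No cap comes off, tightens or loosens by turning
- collar_1 (a joint): angle of the white collar of jar_1 relative to the glass, rad, counter-clockwise, 0 at the start. It turns at 0.01 N m, endlessly: a tight cap drags it round, under a loose cap it stays. The glass stands still on the table (that would take about 0.03 N m)
- jar_2: dye jar (three to five are present, all look alike): square amber glass body 54 mm wide, 62 mm high; on it a white collar ring, diameter 53 mm, 62 to 69 mm; above that a round black screw cap, diameter 42 mm, 70 to 96 mm. White line on the cap, red tick on the collar. About 0.36 kg. Origin at the centre of its underside, z up, x and y square to its sides. May be lifted by its cap
- cap_2 (a joint): angle of the cap of jar_2 relative to its collar, rad, counter-clockwise from above, 0 at the start for all (white line over red tick). A loose cap turns on its collar at 0.003 N m, either way, up to 3 rad; a tight one never turns on it. No cap comes off, tightens or loosens by turning
- collar_2 (a joint): angle of the white collar of jar_2 relative to the glass, rad, counter-clockwise, 0 at the start. It turns at 0.01 N m, endlessly: a tight cap drags it round, under a loose cap it stays. The glass stands still on the table (that would take about 0.03 N m)
- jar_3: dye jar (three to five are present, all look alike): square amber glass body 54 mm wide, 62 mm high; on it a white collar ring, diameter 53 mm, 62 to 69 mm; above that a round black screw cap, diameter 42 mm, 70 to 96 mm. White line on the cap, red tick on the collar. About 0.36 kg. Origin at the centre of its underside, z up, x and y square to its sides. May be lifted by its cap
- cap_3 (a joint): angle of the cap of jar_3 relative to its collar, rad, counter-clockwise from above, 0 at the start for all (white line over red tick). A loose cap turns on its collar at 0.003 N m, either way, up to 3 rad; a tight one never turns on it. No cap comes off, tightens or loosens by turning
- collar_3 (a joint): angle of the white collar of jar_3 relative to the glass, rad, counter-clockwise, 0 at the start. It turns at 0.01 N m, endlessly: a tight cap drags it round, under a loose cap it stays. The glass stands still on the table (that would take about 0.03 N m)
- jar_4: dye jar (three to five are present, all look alike): square amber glass body 54 mm wide, 62 mm high; on it a white collar ring, diameter 53 mm, 62 to 69 mm; above that a round black screw cap, diameter 42 mm, 70 to 96 mm. White line on the cap, red tick on the collar. About 0.36 kg. Origin at the centre of its underside, z up, x and y square to its sides. May be lifted by its cap
- cap_4 (a joint): angle of the cap of jar_4 relative to its collar, rad, counter-clockwise from above, 0 at the start for all (white line over red tick). A loose cap turns on its collar at 0.003 N m, either way, up to 3 rad; a tight one never turns on it. No cap comes off, tightens or loosens by turning
- collar_4 (a joint): angle of the white collar of jar_4 relative to the glass, rad, counter-clockwise, 0 at the start. It turns at 0.01 N m, endlessly: a tight cap drags it round, under a loose cap it stays. The glass stands still on the table (that would take about 0.03 N m)
- jar_5: dye jar (three to five are present, all look alike): square amber glass body 54 mm wide, 62 mm high; on it a white collar ring, diameter 53 mm, 62 to 69 mm; above that a round black screw cap, diameter 42 mm, 70 to 96 mm. White line on the cap, red tick on the collar. About 0.36 kg. Origin at the centre of its underside, z up, x and y square to its sides. May be lifted by its cap
- cap_5 (a joint): angle of the cap of jar_5 relative to its collar, rad, counter-clockwise from above, 0 at the start for all (white line over red tick). A loose cap turns on its collar at 0.003 N m, either way, up to 3 rad; a tight one never turns on it. No cap comes off, tightens or loosens by turning
- collar_5 (a joint): angle of the white collar of jar_5 relative to the glass, rad, counter-clockwise, 0 at the start. It turns at 0.01 N m, endlessly: a tight cap drags it round, under a loose cap it stays. The glass stands still on the table (that would take about 0.03 N m)
- spool_red: red thread spool, 40 mm wide, 50 mm high; not part of the job, leave it where it is. Origin at the centre of its underside
- spool_blue: blue thread spool, 40 mm wide, 50 mm high; not part of the job, leave it where it is. Origin at the centre of its underside
- stamp_block: small wooden stamp block, 60 x 35 x 25 mm, near the robot; not part of the job, leave it where it is. Origin at the centre of its underside

How it is judged:
By the outcome, as a careful person would: the job done as asked, in the order asked, and still so for the second after the job is handed in, with the robot touching nothing.
Of jar_1, jar_2, jar_3, jar_4, jar_5 only 3 to 5 are there at a start; the rules pass over those that are not, and their reading is None.
At some moment in a run one of jar_1, jar_2, jar_3, jar_4, jar_5 may be knocked a few centimetres aside while the robot is not near it.
It also fails if it takes over 210 s, if anything falls off the work surface, if the arm or the gripper's body presses on something with over 40 N, if the wrist force passes 120 N, or if a joint passes its speed limit or range.

## Robot

A 6-joint arm with a two-finger parallel gripper is mounted at the origin on the work surface. World frame = base frame: x ahead of the robot, y to its left, z up, the work surface at z = 0. Lengths are in mm, angles in degrees, forces in N, time in s.
With the tool pointing down it reaches from about 300 to 850 mm from the base axis. Payload 4.2 kg.
Tool frame: the origin (TCP) lies on the front face of the gripper's body, between the roots of the fingers; the fingertips stand 78 mm ahead of it and the grasp point (between the pads) lies 60 mm ahead of it; x points along the fingers, y is the direction in which the jaws open and shut, and the axes are right-handed (so a half turn about x gives the same grasp; the last joint's range is limited). The gripper opens to 91 mm and grips with 3 to 60 N. Pads are 32 mm wide; open, the fingers measure 118 mm over their backs; the gripper's body (76 mm by 178 mm) begins 60 mm behind the grasp point.
Start: joints at [-71.448, 18.312, 89.639, -0, 72.044, -1.146], TCP at [193.815, -541.36, 292.276] pointing down, gripper open.
Joint ranges: [-177.97, 177.97], [-48.28, 115.42], [12.27, 149.76], [-77.06, 257.06], [2.81, 150.46], [-146.56, 146.56]. Speed limits (degrees/s): [147.25, 147.25, 180, 180, 180, 180].

## Interface

Orientations are given as [roll, pitch, yaw] about the fixed x, y, z axes, in that order (R = Rz(yaw) Ry(pitch) Rx(roll)).
In Python, from workcell import status, viewer, env gives the robot as it stands. The module is installed in compiled form; this text tells all that it offers.
- The arm moves only by the tool move_arm, never from a script. Its argument "moves" is a list of rows, each a list of 3 entries, a list of its own where there are three numbers: the shift along the tool's x, y, z in cm, then the turn about the tool's x in rad, then the gripper's target within -1 to 1 (fully open at 1, half-way at 0, shut at -1). A call has 1 to 20 rows; each row is the pose to reach, as a shift and turn from the pose commanded when the call began, along the tool's axes at that moment; what a row does not reach only later rows make up. A row lasts 1/8 s, in which the tool goes at most 62.5 mm and 10.7 degrees, less where a joint would pass 70% of its speed; a pose out of reach is approached as far as the arm can. A call with a gripper value outside its range is refused whole. The fingers move at their own pace and stop on an object; "force" is the grip in N (left out, the last holds). Time passes only in rows, so rows that repeat a pose let the fingers close. It gives the time, the measured TCP pose, the force and the opening at its end, in the units of the state.
- status.state(): the state, without advancing time (a new reading comes with each control period).
- viewer.grab_frame(name): name is "side" or "top"; returns the picture (480x640x3 uint8, red, green, blue); there is no depth.
- viewer.get_calibration(name): a dict with "camera_matrix" (3x3 intrinsics, pixels), "D" ([k1, k2, p1, p2, k3] as OpenCV has them; the pictures are not rectified), "eye" and "rotation" of the camera in the world. Camera axes: x right, y down, z forward; pixel columns grow to the right and rows downward; lengths in mm; the calibration is good to about 2 mm. A picture is of the moment at which its call begins. get_calibration takes no time and is no camera call.
- env.job_done(): hands the job in, once; it reports no verdict.
The state is a dict: "time_s": time; "qpos": joint angles; "qvel": joint speeds; "effort": joint torques, N m; "ee_pos": TCP position; "ee_rot": TCP orientation; "force": force on the tool from outside, world axes, zero at the start; "torque": the same for the moment, N m; "gripper_width": finger opening in mm.
Only numpy, scipy, OpenCV 4.12 (cv2) and the standard library are available. Lean on these libraries where they do the work, as an engineer would, in place of code of your own. Each camera call takes 0.05 s, during which the arm holds its last target.

## Working session

There is one attempt and no reset: what is moved stays moved. The work goes in short steps, Python scripts to look and compute and a tool call to move; the robot and the scene stay as the last step left them, time stands still between calls to the robot, and variables do not carry over. Pictures are saved under pics/ and viewed, and the job is handed in when it is done.

Besides the shell and the picture viewer there is one more tool, called after "Emit:" as name(argument=value, ...), one argument or row to a line, values as JSON. move_arm: Moves the arm, as the interface text tells. Its arguments: {"type":"object","properties":{"moves":{"type":"array","items":{"type":"array"}},"force":{"type":"number"}},"required":["moves"]}

```bash
mkdir -p pics; python3 - <<'E'
from workcell import status, viewer, env
import cv2,numpy as np
print(status.state())
for n in("side","top"):
    f=viewer.grab_frame(n); cv2.imwrite(f"pics/{n}0.png",f[:,:,::-1]); c=viewer.get_calibration(n); print(n,{k:np.round(np.array(v),4).tolist() for k,v in c.items()})
E
```

```text
{'time_s': 0.0, 'qpos': array([-7.14467352e+01,  1.83507054e+01,  8.97063478e+01, -1.65674712e-03,
        7.20438647e+01, -1.14538482e+00]), 'qvel': array([ 0.03778895,  0.07641256,  0.00714178, -0.03258845, -0.03995917,
        0.03740433]), 'effort': array([ 1.39592303e-03, -4.12456834e+01, -2.31975800e+01,  7.30003905e-02,
        4.57438873e-02, -1.51195741e-04]), 'ee_pos': array([ 193.69849543, -541.00010748,  291.42993822]), 'ee_rot': array([-90.25117114,  89.89906984, 109.44799064]), 'force': array([-0.1763348 , -0.17506601,  1.07130772]), 'torque': array([ 0.0447446 , -0.01646483,  0.02876663]), 'gripper_width': 91.43117943010682}
side {'camera_matrix': [[576.3919, 0.0, 317.8657], [0.0, 576.3919, 243.3622], [0.0, 0.0, 1.0]], 'D': [-0.1524, 0.0, 0.0, 0.0, 0.0], 'eye': [272.2959, 635.8338, 801.8101], 'rotation': [-133.2082, 0.049, -156.0346]}
top {'camera_matrix': [[619.2821, 0.0, 325.6237], [0.0, 619.2821, 243.7397], [0.0, 0.0, 1.0]], 'D': [0.0417, 0.0, 0.0, 0.0, 0.0], 'eye': [396.8926, -60.0792, 1287.5058], 'rotation': [-171.1548, 0.3171, -91.6682]}
```

View pics/side0.png

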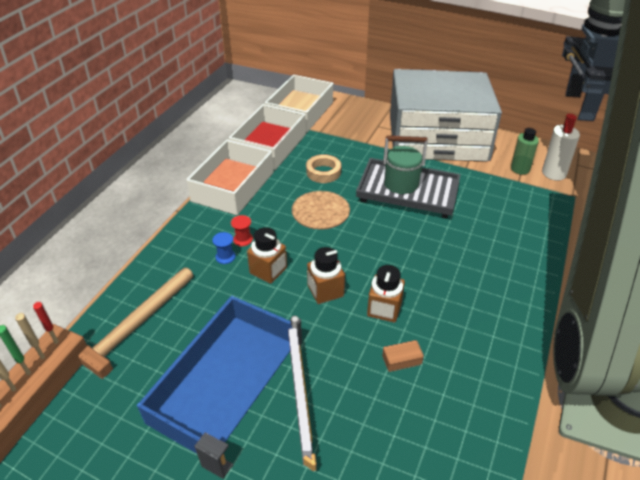

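View pics/top0.png

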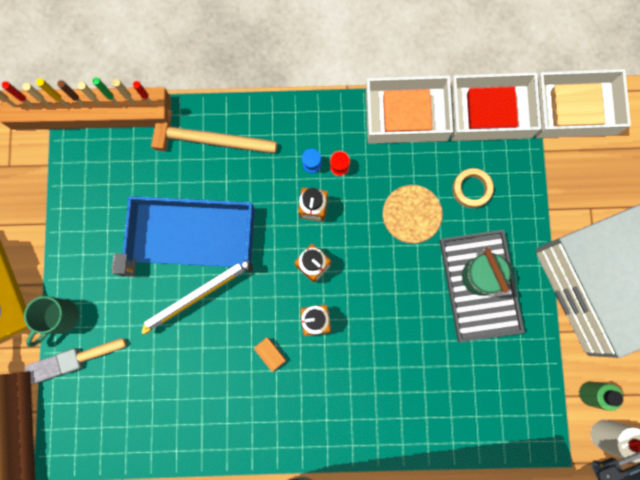

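```bash
cat > h.py <<'E'
from workcell import status, viewer, env
import cv2,numpy as np
from scipy.spatial.transform import Rotation as Ro
def cal(n):
    c=viewer.get_calibration(n); return np.array(c["camera_matrix"]),np.array(c["D"]),np.array(c["eye"]),Ro.from_euler('xyz',c["rotation"],degrees=True).as_matrix()
def ray(n,px):
    K,D,e,R=cal(n); p=cv2.undistortPoints(np.array(px,float).reshape(-1,1,2),K,D).reshape(-1,2)
    return e,(R@np.c_[p,np.ones(len(p))].T).T
def onz(n,px,z):
    e,d=ray(n,px); return e+d*((z-e[2])/d[:,2])[:,None]
def proj(n,P):
    K,D,e,R=cal(n); rv=cv2.Rodrigues(R.T)[0]
    return cv2.projectPoints(np.array(P,float).reshape(-1,1,3),rv,-R.T@e,K,D)[0].reshape(-1,2)
def tri(pa,pb):
    ea,da=ray("top",[pa]);eb,db=ray("side",[pb]);A=np.zeros((3,3));b=np.zeros(3)
    for e,d in((ea,da[0]),(eb,db[0])):
        d=d/np.linalg.norm(d);M=np.eye(3)-np.outer(d,d);A+=M;b+=M@e
    return np.linalg.solve(A,b)
def crop(f,x0,y0,x1,y1,s,name):
    cv2.imwrite("pics/"+name,cv2.resize(f[y0:y1,x0:x1,::-1],None,fx=s,fy=s,interpolation=cv2.INTER_CUBIC))
def blobs(m,mn=20):
    n,l,s,c=cv2.connectedComponentsWithStats(m.astype(np.uint8)); return [(np.round(c[i],1).tolist(),s[i].tolist()) for i in range(1,n) if s[i][4]>=mn]
E
python3 - <<'E'
from h import *
t=cv2.imread("pics/top0.png")[:,:,::-1]; s=cv2.imread("pics/side0.png")[:,:,::-1]
crop(t,280,180,360,340,5,"a.png") if 0 else crop(t,280,180,350,340,3.7,"a.png")
crop(t,430,225,530,345,5,"b.png"); crop(t,110,190,270,340,3.7,"c.png")
crop(s,230,210,430,330,4,"d.png"); crop(s,340,120,480,220,5,"e.png")
E
```

```text
(no output)
```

View pics/a.png

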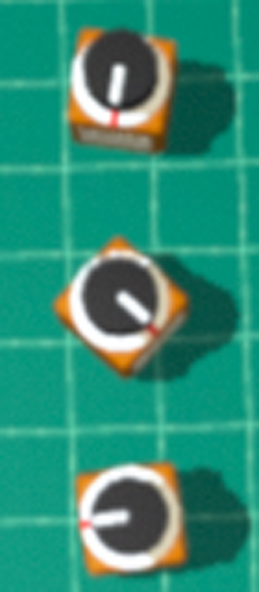

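View pics/b.png

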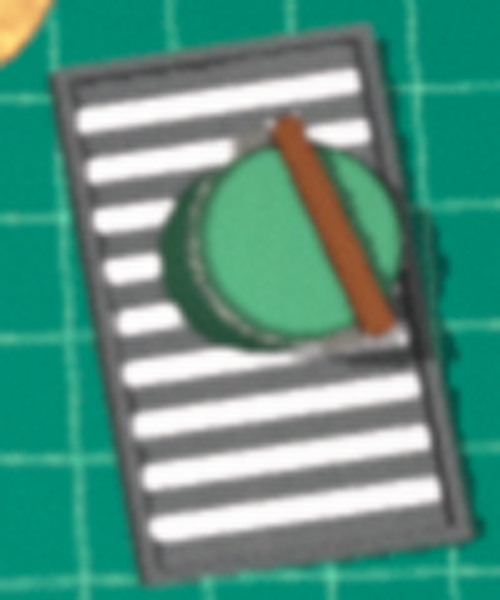

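View pics/c.png

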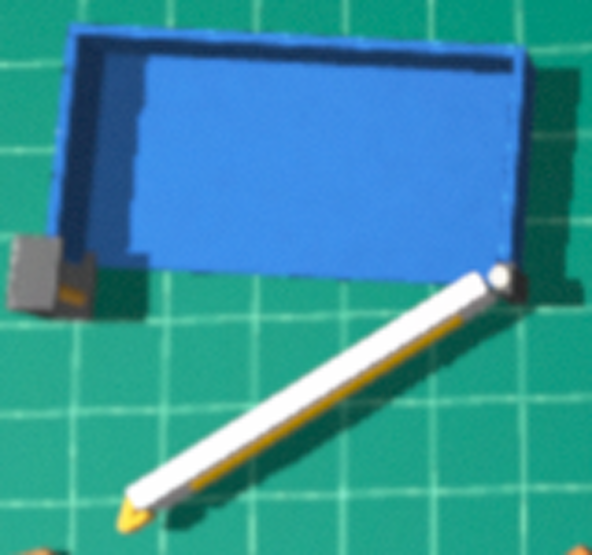

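View pics/d.png

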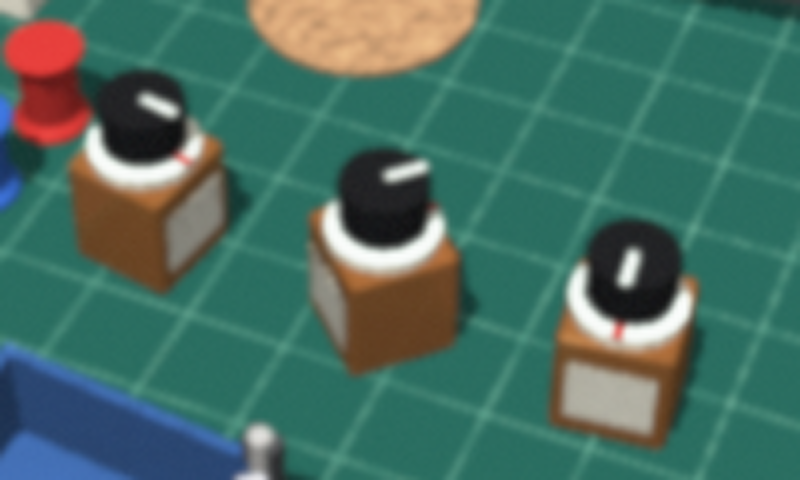

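View pics/e.png

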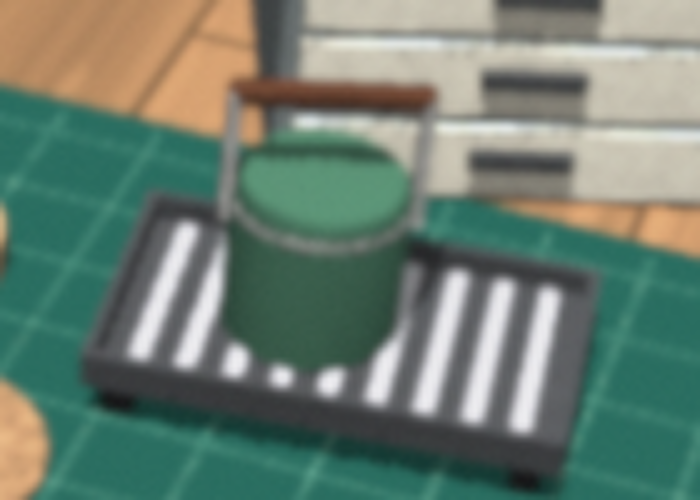

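```bash
cat > obs.py <<'E'
from h import *
t=cv2.imread("pics/top0.png")[:,:,::-1]; s=cv2.imread("pics/side0.png")[:,:,::-1]
hs=cv2.cvtColor(t.copy(),cv2.COLOR_RGB2HSV)
# black caps
m=(t.max(2)<85); m[:, :290]=0;m[:,345:]=0;m[:180]=0;m[345:]=0
print("caps",[(b, onz("top",[b[0]],96)[0].round(1)) for b in blobs(m,60)])
for nm,a,z in (("handle",[(487.6,250.6),(506,289.4)],148-0),("bay",[(130.3,197.6),(251.9,203)],55),("hinge",[(244.5,264.5)],58),("tip",[(145,326)],58),("strike",[(117,261)],58),("stand",[(441,240),(504,230.6),(525,332),(459,341)],37),("mat",[(412.5,213.5)],4),("spb",[(312,158)],50),("spr",[(340,161)],50),("stamp",[(269.5,353.5)],25)):
    P=onz("top",a,z); print(nm,P.round(1).tolist(),"mean",P.mean(0).round(1), "ang",np.degrees(np.arctan2(*(P[-1]-P[0])[[1,0]])).round(1))
print("canlid",onz("top",[(430+303/5,225+238/5)],105))
E
python3 obs.py
```

```text
caps [(([312.5, 197.6], [303, 188, 19, 22, 262]), array([675.1, -35.7,  96. ])), (([332.3, 209.8], [322, 197, 21, 24, 307]), array([649.5, -74. ,  96. ])), (([311.3, 259.4], [303, 251, 19, 19, 238]), array([552.5, -30.2,  96. ])), (([333.8, 261.2], [324, 250, 19, 20, 182]), array([547.7, -73.7,  96. ])), (([335.4, 313.1], [329, 308, 15, 10, 70]), array([447.7, -73.7,  96. ])), (([315.9, 319.0], [306, 310, 19, 19, 233]), array([437.6, -36.1,  96. ]))]
handle [[552.5, -358.3, 148.0], [479.8, -386.7, 148.0]] mean [ 516.2 -372.5  148. ] ang -158.6
bay [[695.6, 335.2, 55.0], [677.2, 88.7, 55.0]] mean [686.4 211.9  55. ] ang -94.3
hinge [[551.2, 104.5, 58.0]] mean [551.2 104.5  58. ] ang 0.0
tip [[435.6, 300.4, 58.0]] mean [435.6 300.4  58. ] ang 0.0
strike [[566.0, 358.2, 58.0]] mean [566.  358.2  58. ] ang 0.0
stand [[592.3, -294.4, 37.0], [607.8, -423.4, 37.0], [402.4, -449.4, 37.0], [388.2, -318.0, 37.0]] mean [ 497.7 -371.3   37. ] ang -173.4
mat [[655.8, -243.9, 4.0]] mean [ 655.8 -243.9    4. ] ang 0.0
spb [[769.6, -35.9, 50.0]] mean [769.6 -35.9  50. ] ang 0.0
spr [[761.4, -93.5, 50.0]] mean [761.4 -93.5  50. ] ang 0.0
stamp [[374.2, 60.2, 25.0]] mean [374.2  60.2  25. ] ang 0.0
canlid [[ 515.81758764 -372.23970509  105.        ]]
```

```bash
cat >> h.py <<'E'
def plan(pts, cur=None):
    """pts: list of (x,y,zgrasp,jawdeg or None). rows relative to current pose; cm, rad"""
    st=status.state(); R=Ro.from_euler('xyz',st["ee_rot"],degrees=True).as_matrix(); p=st["ee_pos"]
    jaw=np.degrees(np.arctan2(R[1,1],R[0,1]))
    print("t",round(st["time_s"],2),"grasp",(p+60*R[:,0]).round(1),"jaw",round(jaw,1),"xaxis",R[:,0].round(3),"w",round(st["gripper_width"],1),"F",st["force"].round(1),"q",st["qpos"].round(0))
    for x,y,z,a in pts:
        tcp=np.array([x,y,z+60]); d=R.T@(tcp-p)/10
        da=0 if a is None else (a-jaw+90)%180-90
        print((x,y,z,a),"->",d.round(2).tolist(),"turn",round(-np.radians(da),3))
E
python3 - <<'E'
from h import *
plan([(516,-372.5,200,111.3),(516,-372.5,143,111.3)])
E
```

```text
t 0.1 grasp [ 193.7 -541.   231.5] jaw -70.3 xaxis [-0.001  0.002 -1.   ] w 91.3 F [-0.6 -0.6  0.1] q [-71.  18.  90.  -0.  72.  -1.]
(516, -372.5, 200, 111.3) -> [3.16, -5.0, -36.02] turn -0.028
(516, -372.5, 143, 111.3) -> [8.86, -4.99, -36.02] turn -0.028
```

Emit:
move_arm(
  moves=[
    [[3.2,-5.0,-36.0],-0.028,1],
    [[3.2,-5.0,-36.0],-0.028,1],
    [[3.2,-5.0,-36.0],-0.028,1],
    [[3.2,-5.0,-36.0],-0.028,1],
    [[3.2,-5.0,-36.0],-0.028,1],
    [[3.2,-5.0,-36.0],-0.028,1],
    [[3.2,-5.0,-36.0],-0.028,1],
    [[3.2,-5.0,-36.0],-0.028,1],
    [[3.2,-5.0,-36.0],-0.028,1],
    [[3.2,-5.0,-36.0],-0.028,1],
  ],
  force=40,
)

```text
time_s: 1.35
ee_pos: [514.9, -373.8, 260.6]
ee_rot: [96.9, 90.0, -61.9]
force: [-0.6, 0.1, 0.2]
gripper_width: 91.3
```

```bash
python3 - <<'E'
from h import *
for n in("side","top"):
    f=viewer.grab_frame(n); cv2.imwrite(f"pics/{n}1.png",f[:,:,::-1])
    crop(f,*((400,200,560,320) if n=="top" else (330,80,490,200)),5 ,n+"1c.png")
plan([(516,-372.5,200,111.3),(516,-372.5,143,111.3)])
E
```

```text
t 1.45 grasp [ 515.2 -373.6  200.6] jaw -68.8 xaxis [ 0. -0. -1.] w 91.3 F [ 0.   0.3 -0.3] q [-37.  25.  84.  -0.  71.  32.]
(516, -372.5, 200, 111.3) -> [0.06, -0.07, -0.11] turn -0.001
(516, -372.5, 143, 111.3) -> [5.76, -0.07, -0.11] turn -0.001
```

View pics/side1c.png

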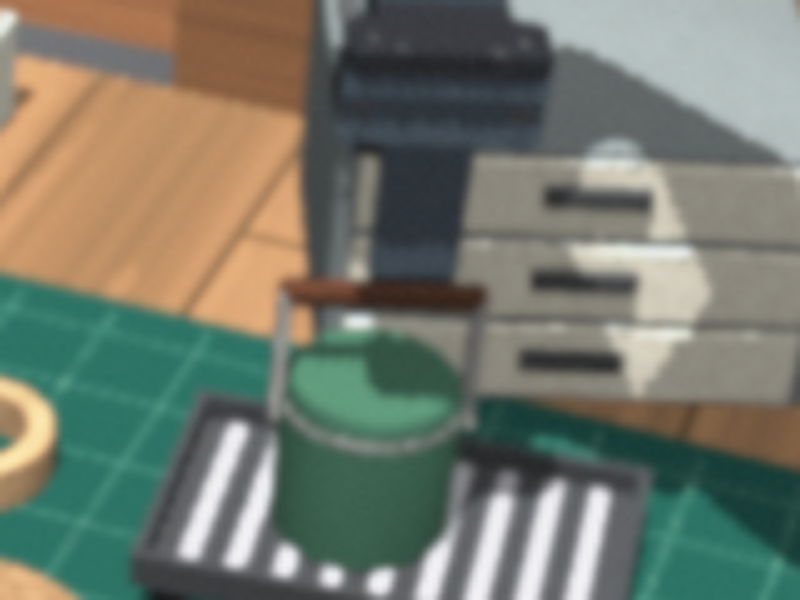

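View pics/top1c.png

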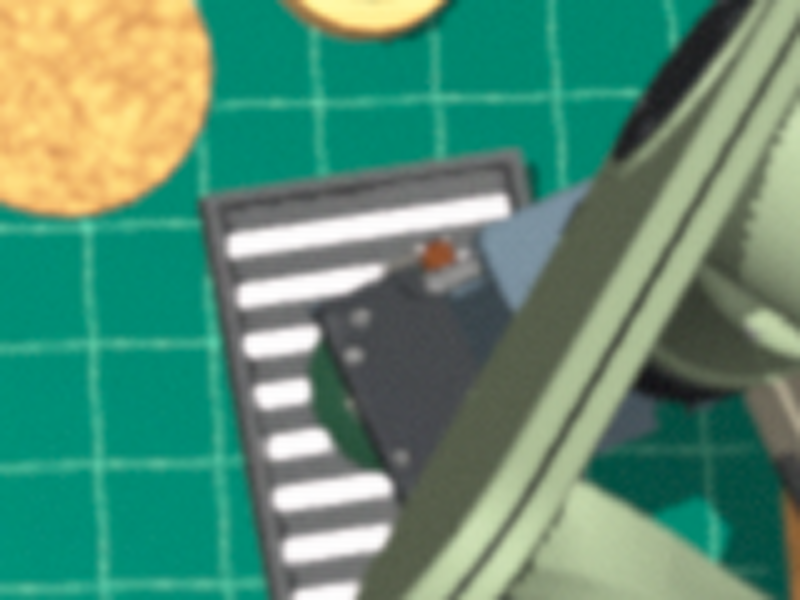

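```bash
python3 - <<'E'
from h import *
t=cv2.imread("pics/top0.png")[:,:,::-1]; s=cv2.imread("pics/side0.png")[:,:,::-1]
crop(t,520,190,640,370,3.3,"f.png");crop(s,380,60,510,165,5,"g.png")
E
```

```text
(no output)
```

View pics/f.png

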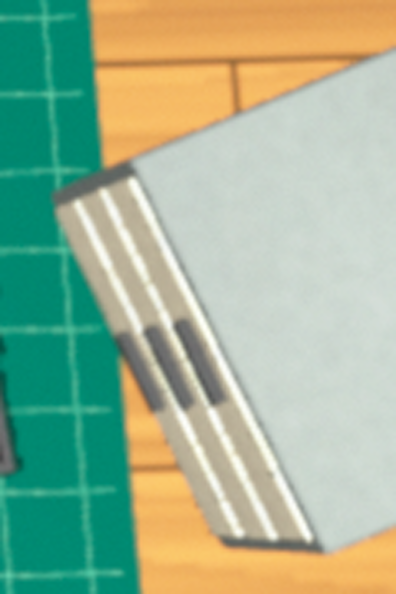

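View pics/g.png

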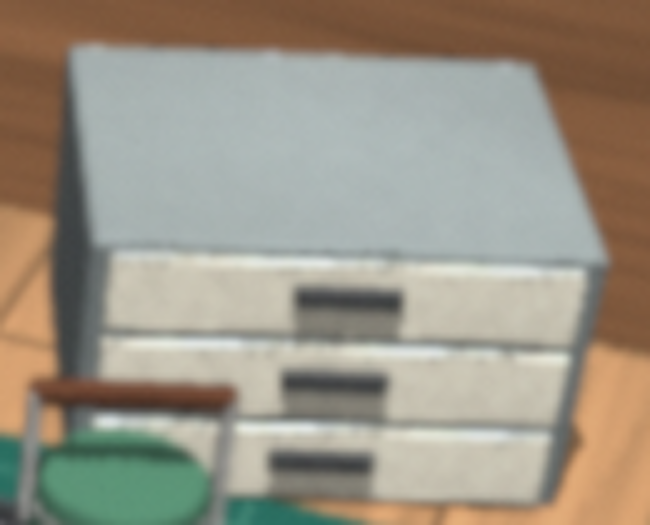

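```bash
python3 - <<'E'
from h import *
print(tri((560.9,240),(399.4,108.6)),tri((617,356.7),(501.4,112.4)))
E
```

```text
[ 571.73401396 -498.44869662  135.45213261] [ 353.63568066 -577.62138948  139.64840927]
```

Emit:
move_arm(
  moves=[
    [[2.8,0,0],0,1],
    [[5.6,0,0],0,1],
    [[5.6,0,0],0,1],
    [[5.6,0,0],0,-1],
    [[5.6,0,0],0,-1],
    [[5.6,0,0],0,-1],
    [[5.6,0,0],0,-1],
    [[5.6,0,0],0,-1],
    [[5.6,0,0],0,-1],
  ],
  force=40,
)

```text
time_s: 2.58
ee_pos: [515.9, -372.9, 204.3]
ee_rot: [83.3, 90.0, -75.4]
force: [0.9, -0.0, -0.1]
gripper_width: 34.2
```

```bash
python3 - <<'E'
from h import *
plan([(516,-372.5,250,111.3),(656,-244,250,111.3),(656,-244,124,111.3)])
E
```

```text
t 2.58 grasp [ 515.9 -372.9  144.3] jaw -68.7 xaxis [ 0. -0. -1.] w 34.2 F [ 0.9 -0.  -0.1] q [-37.  27.  88.  -0.  64.  32.]
(516, -372.5, 250, 111.3) -> [-10.57, -0.04, -0.03] turn 0.0
(656, -244, 250, 111.3) -> [-10.57, -6.92, -17.74] turn 0.0
(656, -244, 124, 111.3) -> [2.03, -6.92, -17.74] turn 0.0
```

Still closing; wait, then a little lift.

Emit:
move_arm(
  moves=[
    [[0,0,0],0,-1],
    [[0,0,0],0,-1],
    [[0,0,0],0,-1],
    [[0,0,0],0,-1],
    [[0,0,0],0,-1],
    [[0,0,0],0,-1],
    [[-2,0,0],0,-1],
    [[-2,0,0],0,-1],
  ],
)

```text
time_s: 3.58
ee_pos: [516.3, -373.2, 224.6]
ee_rot: [124.1, 89.9, -34.6]
force: [0.4, -0.7, -5.9]
gripper_width: 12.1
```

Emit:
move_arm(
  moves=[
    [[-2,0,0],0,-1],
    [[-4,0,0],0,-1],
    [[-4,-0.6,-1.5],0,-1],
    [[-4,-1.7,-4.5],0,-1],
    [[-4,-2.9,-7.5],0,-1],
    [[-4,-4.1,-10.5],0,-1],
    [[-4,-5.3,-13.5],0,-1],
    [[-4,-6.4,-16.4],0,-1],
    [[-4,-6.9,-17.7],0,-1],
    [[-4,-6.9,-17.7],0,-1],
    [[-4,-6.9,-17.7],0,-1],
    [[-2,-6.9,-17.7],0,-1],
    [[0,-6.9,-17.7],0,-1],
    [[1.5,-6.9,-17.7],0,-1],
    [[2.8,-6.9,-17.7],0,-1],
    [[3.2,-6.9,-17.7],0,-1],
    [[3.2,-6.9,-17.7],0,-1],
  ],
)

```text
time_s: 5.7
ee_pos: [655.8, -244.5, 192.4]
ee_rot: [121.9, 90.0, -36.8]
force: [0.5, -0.7, -5.5]
gripper_width: 11.8
```

```bash
python3 - <<'E'
from h import *
for n in("side","top"):
    f=viewer.grab_frame(n); cv2.imwrite(f"pics/{n}2.png",f[:,:,::-1])
crop(viewer.grab_frame("side"),240,120,400,240,5 ,"side2c.png")
plan([(656,-244,124,111.3)])
E
```

```text
t 5.85 grasp [ 656.2 -244.5  133.1] jaw -68.7 xaxis [ 0.002 -0.001 -1.   ] w 11.5 F [ 0.6 -0.5 -5.9] q [-21.  33.  79.  -0.  67.  47.]
(656, -244, 124, 111.3) -> [0.91, -0.05, -0.0] turn 0.0
```

View pics/side2c.png

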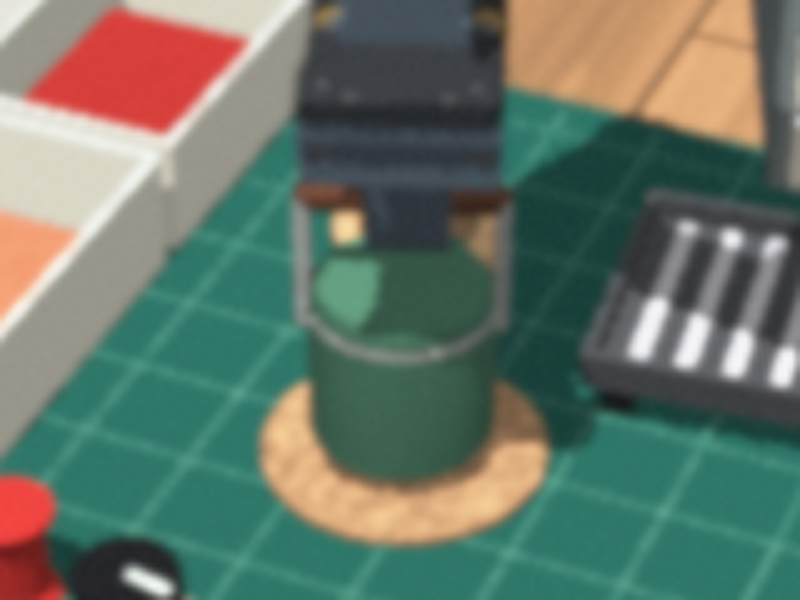

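View pics/top2.png

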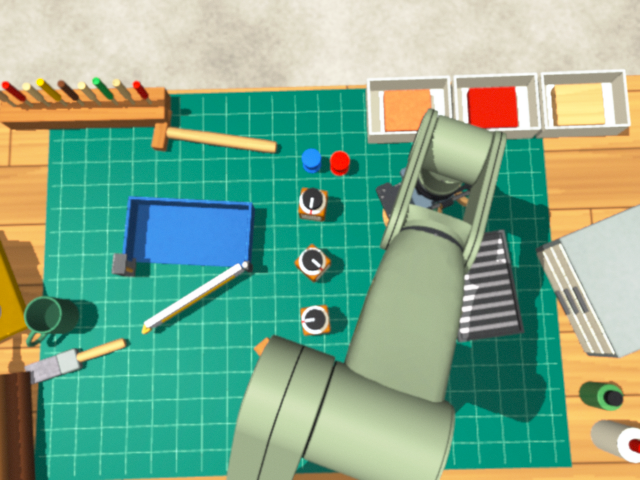

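Emit:
move_arm(
  moves=[
    [[0.4,0,0],0,-1],
    [[0.7,0,0],0,-1],
    [[0.8,0,0],0,-1],
    [[0.9,0,0],0,-1],
    [[0.9,0,0],0,-1],
  ],
)

```text
time_s: 6.48
ee_pos: [655.8, -244.4, 183.3]
ee_rot: [129.0, 90.0, -29.7]
force: [0.1, 0.2, -4.9]
gripper_width: 11.7
```

Emit:
move_arm(
  moves=[
    [[0.1,0,0],0,-1],
    [[0.15,0,0],0,-1],
    [[0.15,0,0],0,-1],
  ],
)

```text
time_s: 6.85
ee_pos: [655.9, -244.4, 183.2]
ee_rot: [133.1, 89.9, -25.6]
force: [-2.5, 0.8, 4.9]
gripper_width: 11.6
```

Emit:
move_arm(
  moves=[
    [[0.1,0,0],0,0],
    [[0.1,0,0],0,0],
    [[0.1,0,0],0,0.2],
    [[0.1,0,0],0,1],
    [[0.1,0,0],0,1],
    [[-2,0,0],0,1],
    [[-7,0,0],0,1],
    [[-12,0,0],0,1],
    [[-12,0,0],0,1],
  ],
  force=20,
)

```text
time_s: 7.98
ee_pos: [657.2, -244.9, 307.5]
ee_rot: [137.2, 89.4, -21.5]
force: [-0.0, 0.4, 0.1]
gripper_width: 90.9
```

```bash
cat > caps.py <<'E'
from h import *
import sys
k=sys.argv[1]
t=viewer.grab_frame("top"); cv2.imwrite(f"pics/top{k}.png",t[:,:,::-1]); s=viewer.grab_frame("side"); cv2.imwrite(f"pics/side{k}.png",s[:,:,::-1])
# cap positions: dark neutral blobs in top image (green < others distinguishes shadows)
m=(t.max(2)<85)&((t.max(2).astype(int)-t.min(2))<25)
for b in blobs(m,120):
    if b[1][2]<28 and b[1][3]<28: print("cap",b, onz("top",[b[0]],96)[0].round(1))
E
python3 caps.py 3; python3 - <<'E'
from h import *
plan([(674,-36,150,None),(674,-36,90,None)])
E
```

```text
cap ([312.6, 197.8], [303, 189, 19, 20, 255]) [674.7 -35.9  96. ]
cap ([311.4, 259.4], [303, 251, 19, 19, 236]) [552.5 -30.4  96. ]
cap ([129.9, 267.7], [119, 259, 17, 17, 125]) [547.  320.2  96. ]
cap ([315.9, 319.0], [306, 310, 19, 19, 230]) [437.6 -36.1  96. ]
cap ([612.8, 397.7], [604, 391, 18, 15, 210]) [ 278.4 -581.5   96. ]
t 8.07 grasp [ 655.6 -244.3  242. ] jaw -68.7 xaxis [ 0.001 -0.    -1.   ] w 90.9 F [ 0.1  0.8 -1.3] q [-21.  30.  70.  -0.  80.  47.]
(674, -36, 150, None) -> [9.19, -18.74, -9.28] turn -0.0
(674, -36, 90, None) -> [15.19, -18.75, -9.28] turn -0.0
```

View pics/side3.png

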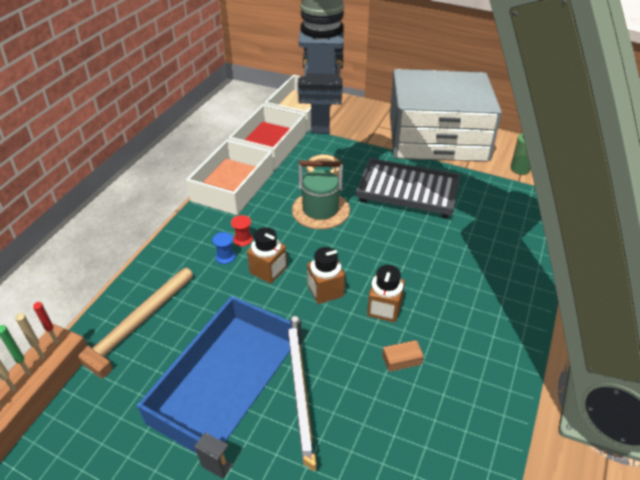

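Emit:
move_arm(
  moves=[
    [[3,-6,-3],0,1],
    [[6,-12,-6],0,1],
    [[9.2,-18.7,-9.3],0,1],
    [[9.2,-18.7,-9.3],0,1],
    [[9.2,-18.7,-9.3],0,1],
    [[12.0,-18.7,-9.3],0,1],
    [[15.2,-18.7,-9.3],0,1],
    [[15.2,-18.7,-9.3],0,1],
    [[15.2,-18.7,-9.3],0,-1],
    [[15.2,-18.7,-9.3],0,-1],
    [[15.2,-18.7,-9.3],0,-1],
    [[15.2,-18.7,-9.3],0,-1],
    [[15.2,-18.7,-9.3],0,-1],
    [[15.2,-18.7,-9.3],0,-1],
    [[15.2,-18.7,-9.3],0,-1],
    [[15.2,-18.7,-9.3],0,-1],
    [[15.2,-18.7,-9.3],0,-1],
  ],
  force=15,
)

```text
time_s: 10.2
ee_pos: [674.4, -36.1, 149.9]
ee_rot: [-107.2, 90.0, 94.1]
force: [-1.6, 2.5, 2.7]
gripper_width: 41.7
```

```bash
python3 -c "
from h import *
plan([])"
```

```text
t 10.2 grasp [674.4 -36.   89.9] jaw -68.7 xaxis [-0.  0. -1.] w 41.7 F [-1.6  2.5  2.7] q [-4. 33. 86.  0. 60. 65.]
```

Emit:
move_arm(
  moves=[
    [[0,0,0],-0.1,-1],
    [[0,0,0],-0.25,-1],
    [[0,0,0],-0.4,-1],
    [[0,0,0],-0.55,-1],
    [[0,0,0],-0.7,-1],
    [[0,0,0],-0.85,-1],
    [[0,0,0],-1.0,-1],
    [[0,0,0],-1.1,-1],
    [[0,0,0],-1.1,-1],
    [[0,0,0],-1.1,-1],
    [[0,0,0],-1.1,1],
    [[0,0,0],-1.1,1],
    [[0,0,0],-1.1,1],
    [[0,0,0],-1.1,1],
    [[0,0,0],-1.1,1],
    [[-4,0,0],-1.1,1],
    [[-9,0,0],-1.1,1],
    [[-9,0,0],-1.1,1],
  ],
)

```text
time_s: 12.45
ee_pos: [676.4, -36.5, 244.9]
ee_rot: [91.1, 89.4, -4.5]
force: [-0.4, -0.1, 0.1]
gripper_width: 91.1
```

```bash
python3 caps.py 4; python3 -c "
from h import *
plan([(551.5,-31,150,None),(551.5,-31,90,None)])
crop(cv2.imread('pics/side4.png')[:,:,::-1],230,200,430,330,4,'side4c.png')"
```

```text
cap ([297.5, 166.9], [286, 157, 24, 17, 155]) [738.4  -7.6  96. ]
cap ([129.8, 267.7], [119, 259, 17, 17, 123]) [547.  320.4  96. ]
cap ([612.8, 397.7], [604, 391, 18, 15, 212]) [ 278.4 -581.5   96. ]
t 12.55 grasp [674.3 -36.4 180.1] jaw -5.7 xaxis [ 0.001 -0.    -1.   ] w 91.1 F [-0.4 -0.1 -0.4] q [-4. 29. 80. -0. 71.  2.]
(551.5, -31, 150, None) -> [3.0, -12.27, 0.68] turn -0.0
(551.5, -31, 90, None) -> [9.0, -12.28, 0.68] turn -0.0
```

View pics/side4c.png

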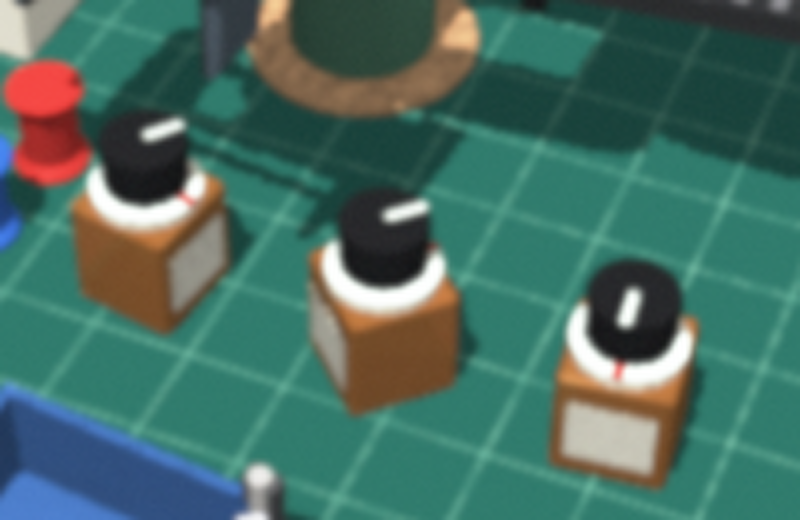

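Emit:
move_arm(
  moves=[
    [[1,-4,0.2],0,1],
    [[2,-8,0.5],0,1],
    [[3,-12.3,0.7],0,1],
    [[3,-12.3,0.7],0,1],
    [[3,-12.3,0.7],0,1],
    [[6,-12.3,0.7],0,1],
    [[9,-12.3,0.7],0,1],
    [[9,-12.3,0.7],0,1],
    [[9,-12.3,0.7],0,-1],
    [[9,-12.3,0.7],0,-1],
    [[9,-12.3,0.7],0,-1],
    [[9,-12.3,0.7],0,-1],
    [[9,-12.3,0.7],0,-1],
    [[9,-12.3,0.7],0,-1],
    [[9,-12.3,0.7],0,-1],
    [[9,-12.3,0.7],0,-1],
    [[9,-12.3,0.7],0,-1],
  ],
)

```text
time_s: 14.68
ee_pos: [552.1, -31.2, 150.2]
ee_rot: [89.6, 89.9, -6.1]
force: [3.0, 0.9, 2.4]
gripper_width: 41.7
```

Emit:
move_arm(
  moves=[
    [[0,0,0],-0.1,-1],
    [[0,0,0],-0.25,-1],
    [[0,0,0],-0.4,-1],
    [[0,0,0],-0.55,-1],
    [[0,0,0],-0.7,-1],
    [[0,0,0],-0.85,-1],
    [[0,0,0],-1.0,-1],
    [[0,0,0],-1.1,-1],
    [[0,0,0],-1.1,-1],
    [[0,0,0],-1.1,-1],
    [[0,0,0],-1.1,1],
    [[0,0,0],-1.1,1],
    [[0,0,0],-1.1,1],
    [[0,0,0],-1.1,1],
    [[0,0,0],-1.1,1],
    [[-4,0,0],-1.1,1],
    [[-9,0,0],-1.1,1],
    [[-9,0,0],-1.1,1],
  ],
)

```text
time_s: 16.92
ee_pos: [553.3, -31.3, 243.8]
ee_rot: [27.5, 89.5, -5.2]
force: [0.7, 0.0, -0.8]
gripper_width: 91.3
```

```bash
python3 caps.py 5; python3 -c "
from h import *
plan([(437,-36.5,150,None),(437,-36.5,90,None)])
crop(cv2.imread('pics/side5.png')[:,:,::-1],230,200,430,330,4,'side5c.png')"
```

```text
cap ([129.9, 267.5], [119, 259, 17, 17, 121]) [547.3 320.2  96. ]
cap ([612.9, 397.7], [604, 391, 18, 15, 210]) [ 278.4 -581.7   96. ]
t 17.02 grasp [551.1 -31.2 179.8] jaw 57.4 xaxis [ 0. -0. -1.] w 91.1 F [ 0.1 -0.3 -0.1] q [ -4.  18.  97.  -0.  64. -62.]
(437, -36.5, 150, None) -> [2.98, -6.61, -9.32] turn -0.0
(437, -36.5, 90, None) -> [8.98, -6.61, -9.32] turn -0.0
```

View pics/side5c.png

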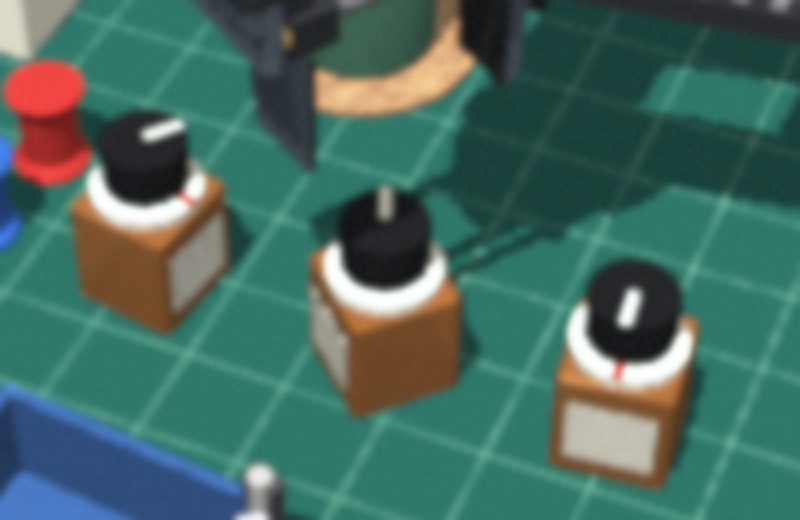

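View pics/top5.png

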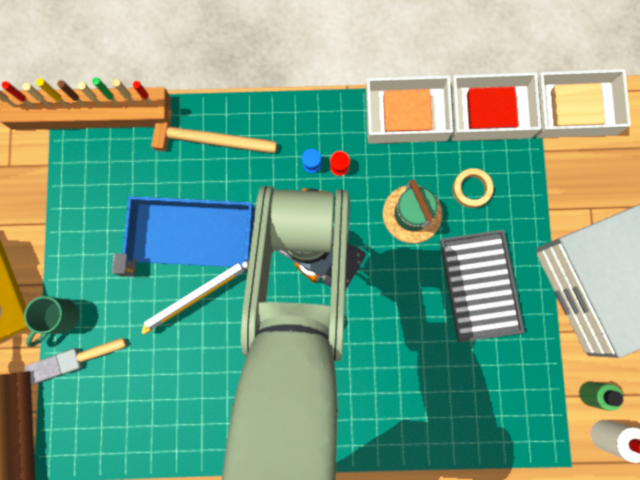

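Emit:
move_arm(
  moves=[
    [[1,-2.2,-3.1],0,1],
    [[2,-4.4,-6.2],0,1],
    [[3,-6.6,-9.3],0,1],
    [[3,-6.6,-9.3],0,1],
    [[3,-6.6,-9.3],0,1],
    [[6,-6.6,-9.3],0,1],
    [[9,-6.6,-9.3],0,1],
    [[9,-6.6,-9.3],0,1],
    [[9,-6.6,-9.3],0,-1],
    [[9,-6.6,-9.3],0,-1],
    [[9,-6.6,-9.3],0,-1],
    [[9,-6.6,-9.3],0,-1],
    [[9,-6.6,-9.3],0,-1],
    [[9,-6.6,-9.3],0,-1],
    [[9,-6.6,-9.3],0,-1],
    [[9,-6.6,-9.3],0,-1],
    [[9,-6.6,-9.3],0,-1],
  ],
)

```text
time_s: 19.15
ee_pos: [438.0, -36.5, 150.1]
ee_rot: [38.1, 89.9, 5.4]
force: [2.8, 3.1, 3.0]
gripper_width: 42.0
```

Emit:
move_arm(
  moves=[
    [[0,0,0],0.1,-1],
    [[0,0,0],0.25,-1],
    [[0,0,0],0.4,-1],
    [[0,0,0],0.55,-1],
    [[0,0,0],0.7,-1],
    [[0,0,0],0.85,-1],
    [[0,0,0],1.0,-1],
    [[0,0,0],1.1,-1],
    [[0,0,0],1.1,-1],
    [[0,0,0],1.1,-1],
    [[0,0,0],1.1,1],
    [[0,0,0],1.1,1],
    [[0,0,0],1.1,1],
    [[0,0,0],1.1,1],
    [[0,0,0],1.1,1],
    [[-4,0,0],1.1,1],
    [[-9,0,0],1.1,1],
    [[-9,0,0],1.1,1],
  ],
)

```text
time_s: 21.4
ee_pos: [439.4, -36.8, 243.2]
ee_rot: [88.6, 89.5, -7.0]
force: [-0.2, -0.5, 0.2]
gripper_width: 91.4
```

```bash
python3 caps.py 6; python3 -c "
from h import *
plan([(450,-250,180,None)])
crop(cv2.imread('pics/side6.png')[:,:,::-1],230,200,430,330,4,'side6c.png')"
```

```text
cap ([311.7, 198.7], [304, 189, 18, 21, 255]) [673.  -34.1  96. ]
cap ([129.9, 267.5], [119, 259, 17, 17, 122]) [547.3 320.2  96. ]
cap ([612.8, 397.7], [604, 391, 18, 15, 210]) [ 278.4 -581.5   96. ]
t 21.5 grasp [437.2 -36.5 179.8] jaw -5.7 xaxis [ 0. -0. -1.] w 91.2 F [-0.3  0.2  0.2] q [ -6.   9. 111.  -0.  60.  -1.]
(450, -250, 180, None) -> [-0.02, 3.38, 21.12] turn -0.0
```

View pics/side6c.png

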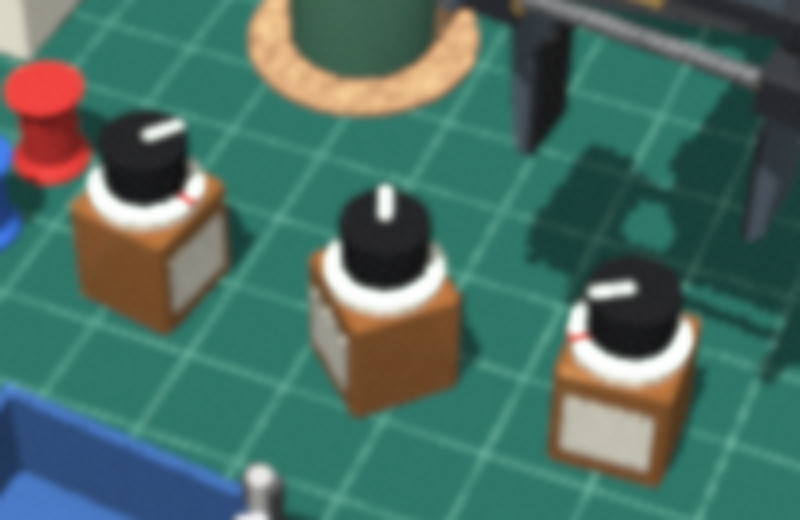

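Emit:
move_arm(
  moves=[
    [[-3,1,7],0,1],
    [[-3,2,14],0,1],
    [[-3,3,21],0,1],
    [[-3,3,21],0,1],
    [[-3,3,21],0,1],
    [[-3,3,21],0,1],
  ],
)

```text
time_s: 22.25
ee_pos: [445.9, -247.6, 268.4]
ee_rot: [-122.5, 89.8, 141.8]
force: [-0.4, 0.2, 0.3]
gripper_width: 91.2
```

```bash
python3 caps.py 7; python3 -c "
from h import *
plan([])
crop(cv2.imread('pics/top7.png')[:,:,::-1],260,170,380,350,3.3,'top7c.png')"
```

```text
cap ([311.7, 198.8], [304, 189, 18, 21, 256]) [672.8 -34.1  96. ]
cap ([311.2, 260.8], [303, 251, 19, 20, 240]) [549.8 -30.   96. ]
cap ([129.9, 267.7], [119, 259, 17, 17, 125]) [547.  320.2  96. ]
cap ([316.6, 319.7], [307, 310, 19, 19, 232]) [436.2 -37.4  96. ]
cap ([450.4, 322.8], [440, 311, 25, 21, 242]) [ 423.1 -291.8   96. ]
cap ([612.8, 397.7], [604, 391, 18, 15, 212]) [ 278.4 -581.5   96. ]
t 22.35 grasp [ 446.2 -247.2  209.2] jaw -5.6 xaxis [-0.001  0.001 -1.   ] w 91.2 F [1.  0.9 0.8] q [-30.  13. 100.   0.  67. -25.]
```

View pics/top7c.png

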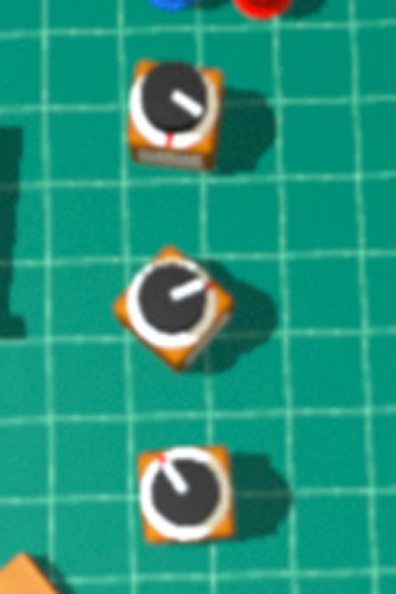

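```bash
python3 -c "
from h import *
plan([(674,-35.5,160,-5.6),(674,-35.5,89.5,-5.6)])"
```

```text
t 22.35 grasp [ 446.2 -247.2  209.2] jaw -5.6 xaxis [-0.001  0.001 -1.   ] w 91.2 F [1.  0.9 0.8] q [-30.  13. 100.   0.  67. -25.]
(674, -35.5, 160, -5.6) -> [4.91, 20.61, -23.29] turn 0.0
(674, -35.5, 89.5, -5.6) -> [11.96, 20.62, -23.28] turn 0.0
```

Emit:
move_arm(
  moves=[
    [[1,4,-4.6],0,1],
    [[2,8,-9.2],0,1],
    [[3,12,-13.8],0,1],
    [[4,16,-18.4],0,1],
    [[4.9,20.6,-23.3],0,1],
    [[4.9,20.6,-23.3],0,1],
    [[4.9,20.6,-23.3],0,1],
    [[8.5,20.6,-23.3],0,1],
    [[12,20.6,-23.3],0,1],
    [[12,20.6,-23.3],0,1],
    [[12,20.6,-23.3],0,-1],
    [[12,20.6,-23.3],0,-1],
    [[12,20.6,-23.3],0,-1],
    [[12,20.6,-23.3],0,-1],
    [[12,20.6,-23.3],0,-1],
    [[12,20.6,-23.3],0,-1],
    [[12,20.6,-23.3],0,-1],
    [[12,20.6,-23.3],0,-1],
    [[12,20.6,-23.3],0,-1],
  ],
  force=25,
)

```text
time_s: 24.72
ee_pos: [674.8, -37.0, 149.9]
ee_rot: [87.6, 90.0, -8.1]
force: [1.2, 0.1, -0.6]
gripper_width: 41.9
```

Emit:
move_arm(
  moves=[
    [[-1,0,0],0,-1],
    [[-3,0,0],0,-1],
    [[-6,0,0],0,-1],
    [[-9,0,0],0,-1],
    [[-9,0,0],0,-1],
  ],
)

```text
time_s: 25.35
ee_pos: [675.3, -37.0, 242.3]
ee_rot: [90.2, 89.7, -5.4]
force: [-0.1, -1.0, -3.9]
gripper_width: 41.6
```

```bash
python3 -c "
from h import *
plan([(674,-35.5,180,None),(480,-180,180,None),(498,-371,180,None),(498,-371,115,None)])"
```

```text
t 25.35 grasp [675.6 -37.1 182.3] jaw -5.7 xaxis [ 0.005 -0.    -1.   ] w 41.6 F [-0.1 -1.  -3.9] q [-4. 29. 80. -0. 71.  2.]
(674, -35.5, 180, None) -> [0.23, -0.15, -0.14] turn -0.0
(480, -180, 180, None) -> [0.14, -18.03, 16.16] turn -0.0
(498, -371, 180, None) -> [0.16, -14.35, 34.98] turn -0.0
(498, -371, 115, None) -> [6.66, -14.38, 34.98] turn -0.0
```

Emit:
move_arm(
  moves=[
    [[-3,-4,3.5],0,-1],
    [[-3,-8,7],0,-1],
    [[-3,-13,11.5],0,-1],
    [[-3,-17,15.5],0,-1],
    [[-3,-17.5,19],0,-1],
    [[-3,-16.5,24],0,-1],
    [[-3,-15.4,29],0,-1],
    [[-3,-14.6,33],0,-1],
    [[-3,-14.4,35],0,-1],
    [[-3,-14.4,35],0,-1],
    [[-3,-14.4,35],0,-1],
    [[0,-14.4,35],0,-1],
    [[3,-14.4,35],0,-1],
    [[5,-14.4,35],0,-1],
    [[5.6,-14.4,35],0,-1],
    [[5.6,-14.4,35],0,-1],
  ],
)

```text
time_s: 27.35
ee_pos: [496.9, -370.3, 184.2]
ee_rot: [98.9, 90.0, 3.3]
force: [-0.3, 0.3, -4.0]
gripper_width: 41.4
```

```bash
python3 caps.py 8; python3 -c "
from h import *
plan([(498,-371,115,None)])
crop(cv2.imread('pics/side8.png')[:,:,::-1],300,100,500,250,4,'side8c.png')"
```

```text
cap ([311.2, 260.8], [303, 251, 19, 20, 240]) [549.8 -30.   96. ]
cap ([130.0, 267.7], [119, 259, 17, 17, 129]) [546.9 320.   96. ]
cap ([523.2, 285.4], [516, 277, 18, 15, 132]) [ 490.4 -434.8   96. ]
cap ([519.0, 294.7], [511, 289, 20, 10, 120]) [ 472.8 -425.4   96. ]
cap ([316.6, 319.6], [307, 310, 19, 19, 232]) [436.4 -37.4  96. ]
cap ([612.8, 397.7], [604, 391, 18, 15, 212]) [ 278.4 -581.5   96. ]
t 27.45 grasp [ 497.4 -371.1  125. ] jaw -5.6 xaxis [ 0.002 -0.001 -1.   ] w 41.5 F [ 0.8  0.4 -2.4] q [-38.  27.  92.   0.  61. -32.]
(498, -371, 115, None) -> [1.0, 0.07, -0.01] turn -0.0
```

View pics/side8c.png

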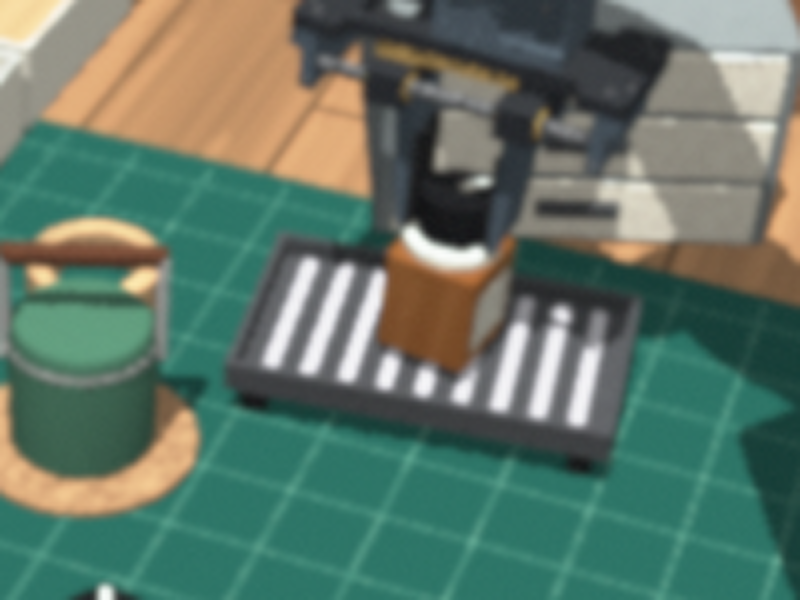

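Emit:
move_arm(
  moves=[
    [[0.4,0,0],0,-1],
    [[0.7,0,0],0,-1],
    [[0.9,0,0],0,-1],
    [[1.0,0,0],0,-1],
    [[1.0,0,0],0,-1],
  ],
)

```text
time_s: 28.08
ee_pos: [497.0, -370.9, 175.6]
ee_rot: [79.1, 89.9, -16.6]
force: [-0.7, 3.0, 6.2]
gripper_width: 41.3
```

Seated (contact force +6 N). Release and rise.

Emit:
move_arm(
  moves=[
    [[0,0,0],0,0.2],
    [[0,0,0],0,1],
    [[0,0,0],0,1],
    [[0,0,0],0,1],
    [[0,0,0],0,1],
    [[0,0,0],0,1],
    [[-4,0,0],0,1],
    [[-9,0,0],0,1],
    [[-9,0,0],0,1],
  ],
)

```text
time_s: 29.2
ee_pos: [498.2, -372.2, 268.5]
ee_rot: [57.7, 89.4, -38.0]
force: [0.4, 0.4, -0.4]
gripper_width: 91.1
```

```bash
python3 caps.py 9; python3 -c "
from h import *
plan([(437,-36.5,170,None),(437,-36.5,90,None)])
crop(cv2.imread('pics/side9.png')[:,:,::-1],200,100,500,330,2.6,'side9c.png')"
```

```text
cap ([311.1, 260.9], [303, 251, 19, 20, 240]) [549.6 -29.8  96. ]
cap ([129.9, 267.7], [119, 259, 17, 17, 124]) [547.  320.2  96. ]
cap ([542.2, 279.5], [534, 270, 18, 17, 173]) [ 500.7 -471.7   96. ]
cap ([487.7, 282.1], [478, 272, 21, 21, 289]) [ 498.6 -367.8   96. ]
cap ([536.8, 290.1], [527, 284, 23, 11, 149]) [ 480.7 -459.8   96. ]
cap ([316.6, 319.6], [307, 310, 19, 19, 233]) [436.4 -37.4  96. ]
cap ([612.8, 397.7], [604, 391, 18, 15, 211]) [ 278.4 -581.5   96. ]
t 29.3 grasp [ 496.6 -371.   204. ] jaw -5.7 xaxis [ 0. -0. -1.] w 91.3 F [-0.8  0.  -0.8] q [-38.  23.  86.  -0.  71. -32.]
(437, -36.5, 170, None) -> [3.38, -9.23, -32.7] turn -0.0
(437, -36.5, 90, None) -> [11.38, -9.24, -32.7] turn -0.0
```

View pics/side9c.png

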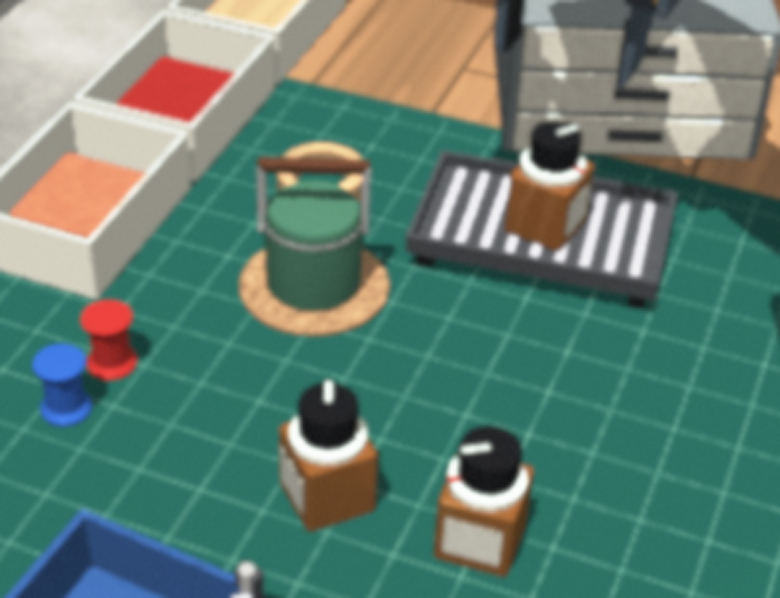

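Emit:
move_arm(
  moves=[
    [[0.8,-1.6,-5.5],0,1],
    [[1.5,-3.2,-11],0,1],
    [[2.2,-4.8,-16.5],0,1],
    [[3,-6.4,-22],0,1],
    [[3.4,-8,-27.5],0,1],
    [[3.4,-9.2,-32.7],0,1],
    [[3.4,-9.2,-32.7],0,1],
    [[3.4,-9.2,-32.7],0,1],
    [[7,-9.2,-32.7],0,1],
    [[11.4,-9.2,-32.7],0,1],
    [[11.4,-9.2,-32.7],0,1],
    [[11.4,-9.2,-32.7],0,-1],
    [[11.4,-9.2,-32.7],0,-1],
    [[11.4,-9.2,-32.7],0,-1],
    [[11.4,-9.2,-32.7],0,-1],
    [[11.4,-9.2,-32.7],0,-1],
    [[11.4,-9.2,-32.7],0,-1],
    [[11.4,-9.2,-32.7],0,-1],
    [[11.4,-9.2,-32.7],0,-1],
    [[11.4,-9.2,-32.7],0,-1],
  ],
)

```text
time_s: 31.8
ee_pos: [438.0, -36.6, 150.0]
ee_rot: [87.9, 89.9, -7.8]
force: [2.6, 0.2, 2.7]
gripper_width: 41.7
```

Emit:
move_arm(
  moves=[
    [[-1,0,0],0,-1],
    [[-3,0,0],0,-1],
    [[-7,0,0],0,-1],
    [[-12,0,0],0,-1],
    [[-12,0,0],0,-1],
    [[-12,0,0],0,-1],
  ],
)

```text
time_s: 32.55
ee_pos: [436.0, -36.4, 268.5]
ee_rot: [-88.2, 89.8, 176.1]
force: [-0.5, 0.3, -4.0]
gripper_width: 41.5
```

```bash
python3 -c "
from h import *
plan([(500,100,210,-4.3),(628.7,285.5,210,-4.3),(628.7,285.5,94,-4.3)])"
```

```text
t 32.55 grasp [435.7 -36.4 208.5] jaw -5.7 xaxis [-0.004  0.    -1.   ] w 41.5 F [-0.5  0.3 -4. ] q [ -6.   7. 108.  -0.  65.  -1.]
(500, 100, 210, -4.3) -> [-0.17, 5.02, -14.21] turn -0.024
(628.7, 285.5, 210, -4.3) -> [-0.21, 16.0, -33.94] turn -0.024
(628.7, 285.5, 94, -4.3) -> [11.39, 16.04, -33.94] turn -0.024
```

Emit:
move_arm(
  moves=[
    [[0,2,-4.5],-0.02,-1],
    [[0,4,-9],-0.02,-1],
    [[0,6,-13.5],-0.02,-1],
    [[0,8,-18],-0.02,-1],
    [[0,10.3,-22.5],-0.02,-1],
    [[0,12.6,-27],-0.02,-1],
    [[0,14.6,-31],-0.02,-1],
    [[0,16,-33.6],-0.02,-1],
    [[0,16,-33.9],-0.02,-1],
    [[0,16,-33.9],-0.02,-1],
    [[0,16,-33.9],-0.02,-1],
    [[3,16,-33.9],-0.02,-1],
    [[6,16,-33.9],-0.02,-1],
    [[9,16,-33.9],-0.02,-1],
    [[10.4,16,-33.9],-0.02,-1],
    [[10.4,16,-33.9],-0.02,-1],
    [[10.4,16,-33.9],-0.02,-1],
  ],
)

```text
time_s: 34.67
ee_pos: [630.9, 285.1, 167.4]
ee_rot: [116.8, 89.8, 22.2]
force: [0.0, 0.6, -3.7]
gripper_width: 41.3
```

```bash
python3 caps.py 10; python3 -c "
from h import *
plan([(628.7,285.5,94,-4.3)])
crop(cv2.imread('pics/side10.png')[:,:,::-1],120,220,340,470,2.4,'side10c.png')"
```

```text
cap ([310.9, 261.0], [303, 251, 19, 20, 240]) [549.4 -29.4  96. ]
cap ([612.9, 397.6], [604, 391, 18, 15, 208]) [ 278.6 -581.7   96. ]
t 34.77 grasp [631.  285.2 107.4] jaw -4.5 xaxis [ 0.003  0.001 -1.   ] w 41.5 F [ 0.1 -0.6 -2.9] q [23. 34. 83. -0. 64. 28.]
(628.7, 285.5, 94, -4.3) -> [1.34, -0.22, -0.01] turn -0.004
```

View pics/side10c.png

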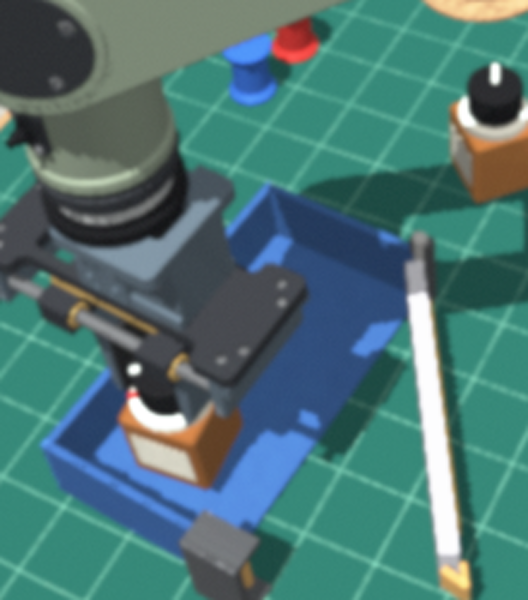

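Emit:
move_arm(
  moves=[
    [[0.5,-0.2,0],0,-1],
    [[0.9,-0.2,0],0,-1],
    [[1.2,-0.2,0],0,-1],
    [[1.3,-0.2,0],0,-1],
    [[1.3,-0.2,0],0,-1],
  ],
)

```text
time_s: 35.4
ee_pos: [628.2, 284.7, 154.8]
ee_rot: [66.1, 89.9, -28.5]
force: [-3.4, -1.9, 6.7]
gripper_width: 41.8
```

Seated. Release, rise.

Emit:
move_arm(
  moves=[
    [[0,0,0],0,0.2],
    [[0,0,0],0,1],
    [[0,0,0],0,1],
    [[0,0,0],0,1],
    [[0,0,0],0,1],
    [[0,0,0],0,1],
    [[-4,0,0],0,1],
    [[-10,0,0],0,1],
    [[-10,0,0],0,1],
  ],
)

```text
time_s: 36.52
ee_pos: [630.3, 286.1, 259.1]
ee_rot: [117.8, 89.3, 23.3]
force: [-0.4, -0.8, -0.2]
gripper_width: 91.3
```

```bash
python3 caps.py 11; python3 -c "
from h import *
plan([(550.5,-31,170,-4.3),(550.5,-31,90,-4.3)])
crop(cv2.imread('pics/top11.png')[:,:,::-1],270,220,350,300,6,'top11c.png')
crop(cv2.imread('pics/side11.png')[:,:,::-1],120,220,420,470,2.4,'side11c.png')"
```

```text
cap ([152.3, 228.1], [141, 217, 22, 21, 276]) [623.4 278.3  96. ]
cap ([310.6, 260.8], [302, 251, 20, 20, 262]) [549.8 -28.8  96. ]
cap ([612.8, 397.7], [604, 391, 18, 15, 210]) [ 278.4 -581.5   96. ]
t 36.62 grasp [628.2 285.1 193.4] jaw -4.5 xaxis [ 0.001  0.    -1.   ] w 91.1 F [ 0.3 -0.7 -0.2] q [23. 30. 76. -0. 74. 28.]
(550.5, -31, 170, -4.3) -> [2.32, -5.25, 32.12] turn -0.004
(550.5, -31, 90, -4.3) -> [10.32, -5.26, 32.13] turn -0.004
```

View pics/side11c.png

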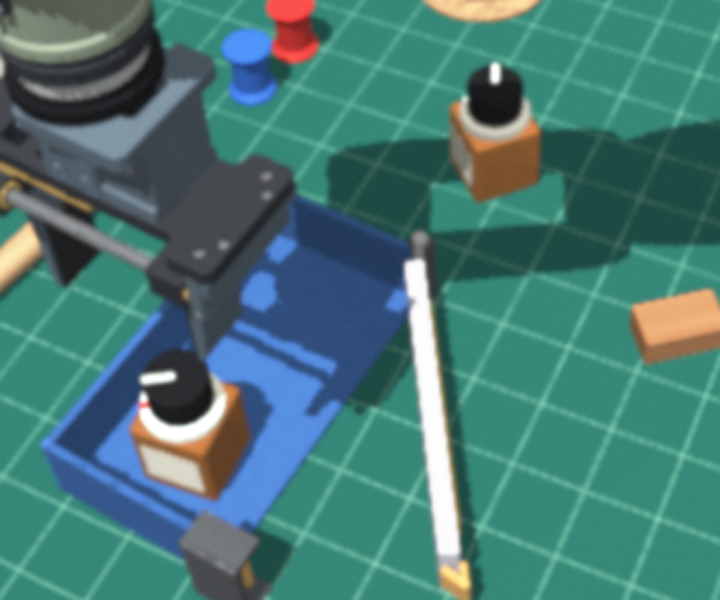

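View pics/top11c.png

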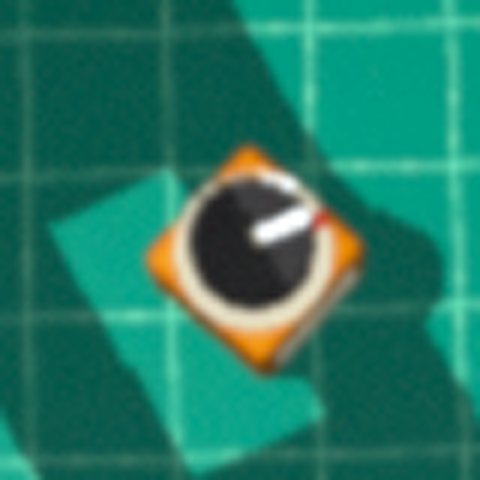

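Emit:
move_arm(
  moves=[
    [[0,-0.9,5.3],0,1],
    [[0.5,-1.8,10.6],0,1],
    [[1,-2.7,16],0,1],
    [[1.5,-3.6,21.5],0,1],
    [[2.3,-4.5,27],0,1],
    [[2.3,-5.2,32.1],0,1],
    [[2.3,-5.2,32.1],0,1],
    [[2.3,-5.2,32.1],0,1],
    [[6.3,-5.2,32.1],0,1],
    [[10.3,-5.2,32.1],0,1],
    [[10.3,-5.2,32.1],0,1],
    [[10.3,-5.2,32.1],0,-1],
    [[10.3,-5.2,32.1],0,-1],
    [[10.3,-5.2,32.1],0,-1],
    [[10.3,-5.2,32.1],0,-1],
    [[10.3,-5.2,32.1],0,-1],
    [[10.3,-5.2,32.1],0,-1],
    [[10.3,-5.2,32.1],0,-1],
    [[10.3,-5.2,32.1],0,-1],
    [[10.3,-5.2,32.1],0,-1],
  ],
)

```text
time_s: 39.12
ee_pos: [551.7, -30.8, 150.1]
ee_rot: [87.6, 89.9, -7.0]
force: [2.6, -1.1, 1.7]
gripper_width: 41.2
```

Emit:
move_arm(
  moves=[
    [[-1,0,0],0,-1],
    [[-3,0,0],0,-1],
    [[-7,0,0],0,-1],
    [[-12,0,0],0,-1],
    [[-12,0,0],0,-1],
    [[-12,0,0],0,-1],
  ],
)

```text
time_s: 39.88
ee_pos: [549.5, -30.7, 268.4]
ee_rot: [-88.1, 89.8, 177.4]
force: [-0.9, -0.1, -2.7]
gripper_width: 41.4
```

```bash
python3 -c "
from h import *
plan([(618.3,145.9,210,34),(618.3,145.9,94,34)])"
```

```text
t 39.88 grasp [549.3 -30.7 208.4] jaw -4.5 xaxis [-0.004  0.    -1.   ] w 41.4 F [-0.9 -0.1 -2.7] q [-4. 17. 95. -0. 68.  0.]
(618.3, 145.9, 210, 34) -> [-0.18, 5.46, -18.14] turn -0.672
(618.3, 145.9, 94, 34) -> [11.42, 5.51, -18.15] turn -0.672
```

Emit:
move_arm(
  moves=[
    [[0,0.6,-2],-0.06,-1],
    [[0,1.5,-5],-0.16,-1],
    [[0,2.6,-9],-0.28,-1],
    [[0,3.8,-13],-0.4,-1],
    [[0,4.8,-16.5],-0.52,-1],
    [[0,5.4,-17.9],-0.62,-1],
    [[0,5.4,-18],-0.67,-1],
    [[0,5.4,-18],-0.67,-1],
    [[0,5.4,-18],-0.67,-1],
    [[3,5.4,-18],-0.67,-1],
    [[6,5.4,-18],-0.67,-1],
    [[9,5.4,-18],-0.67,-1],
    [[10.4,5.4,-18],-0.67,-1],
    [[10.4,5.4,-18],-0.67,-1],
    [[10.4,5.4,-18],-0.67,-1],
  ],
)

```text
time_s: 41.75
ee_pos: [619.9, 144.5, 167.1]
ee_rot: [66.7, 89.9, 10.6]
force: [0.6, 0.4, -3.1]
gripper_width: 41.4
```

```bash
python3 caps.py 12; python3 -c "
from h import *
plan([(618.3,145.9,94,34)])
crop(cv2.imread('pics/side12.png')[:,:,::-1],120,220,420,470,2.4,'side12c.png')"
```

```text
cap ([612.9, 397.7], [604, 391, 18, 15, 208]) [ 278.4 -581.7   96. ]
t 41.85 grasp [619.9 144.6 107.2] jaw 33.9 xaxis [ 0.003  0.001 -1.   ] w 41.8 F [-0.2  0.9 -2.9] q [ 12.  29.  91.  -0.  59. -22.]
(618.3, 145.9, 94, 34) -> [1.32, -0.05, -0.2] turn -0.002
```

View pics/side12c.png

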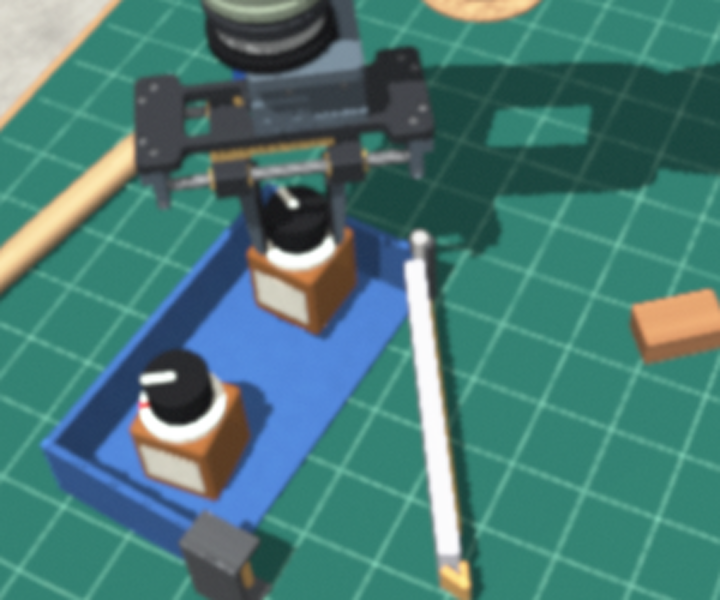

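Emit:
move_arm(
  moves=[
    [[0.5,0,-0.2],0,-1],
    [[0.9,0,-0.2],0,-1],
    [[1.2,0,-0.2],0,-1],
    [[1.3,0,-0.2],0,-1],
    [[1.3,0,-0.2],0,-1],
  ],
)

```text
time_s: 42.48
ee_pos: [618.1, 146.2, 153.8]
ee_rot: [74.8, 89.9, 18.7]
force: [-2.0, 1.9, 4.9]
gripper_width: 41.4
```

Emit:
move_arm(
  moves=[
    [[0,0,0],0,0.2],
    [[0,0,0],0,1],
    [[0,0,0],0,1],
    [[0,0,0],0,1],
    [[0,0,0],0,1],
    [[0,0,0],0,1],
    [[-4,0,0],0,1],
    [[-10,0,0],0,1],
    [[-12,0,0],0,-1],
    [[-12,0,0],0,-1],
  ],
)

```text
time_s: 43.72
ee_pos: [618.5, 146.2, 274.7]
ee_rot: [67.0, 89.8, 10.8]
force: [-0.1, -0.4, -1.1]
gripper_width: 73.9
```

```bash
python3 -c "
from h import *
plan([(400,236,215,95),(400,236,50,95)])"
```

```text
t 43.73 grasp [618.8 146.3 214.7] jaw 33.9 xaxis [ 0.004  0.001 -1.   ] w 73.9 F [-0.1 -0.4 -1.1] q [ 12.  24.  83.  -0.  73. -22.]
(400, 236, 215, 95) -> [-0.11, -13.14, -19.63] turn -1.067
(400, 236, 50, 95) -> [16.39, -13.21, -19.66] turn -1.067
```

Emit:
move_arm(
  moves=[
    [[0,-3,-4.5],-0.15,-1],
    [[0,-6,-9],-0.3,-1],
    [[0,-9,-13.5],-0.45,-1],
    [[0,-12,-18],-0.6,-1],
    [[0,-13.2,-19.7],-0.75,-1],
    [[0,-13.2,-19.7],-0.9,-1],
    [[0,-13.2,-19.7],-1.07,-1],
    [[0,-13.2,-19.7],-1.07,-1],
    [[0,-13.2,-19.7],-1.07,-1],
    [[0,-13.2,-19.7],-1.07,-1],
    [[0,-13.2,-19.7],-1.07,-1],
  ],
)

```text
time_s: 45.1
ee_pos: [398.6, 236.0, 272.6]
ee_rot: [-137.5, 90.0, -132.3]
force: [-0.1, -0.0, -0.6]
gripper_width: 0.6
```

```bash
python3 caps.py 13; python3 -c "
from h import *
plan([(400,236,50,95)])"
```

```text
cap ([152.2, 228.1], [140, 217, 23, 21, 280]) [623.4 278.5  96. ]
cap ([220.9, 230.8], [211, 220, 21, 21, 266]) [614.1 144.8  96. ]
cap ([612.8, 397.7], [604, 391, 18, 15, 209]) [ 278.4 -581.5   96. ]
t 45.2 grasp [398.6 236.1 212.7] jaw 95.1 xaxis [ 0. -0. -1.] w 0.5 F [0.2 0.2 0.2] q [ 29.   9. 105.  -0.  66. -66.]
(400, 236, 50, 95) -> [16.27, -0.02, 0.14] turn 0.002
```

View pics/side13.png

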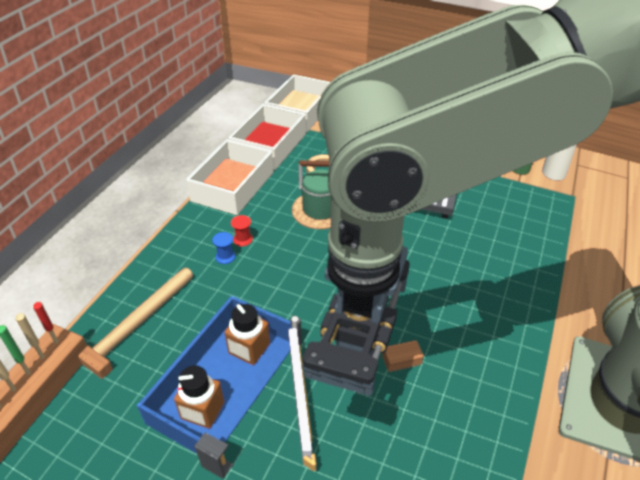

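View pics/top13.png

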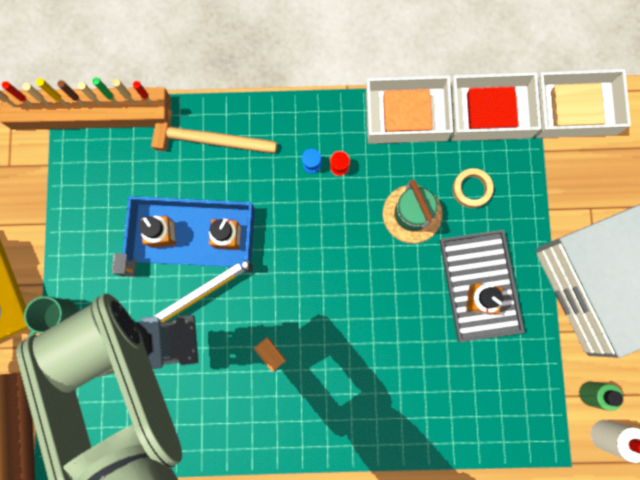

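```bash
python3 -c "
from h import *
crop(cv2.imread('pics/top13.png')[:,:,::-1],430,225,530,345,5,'top13c.png')
print(onz('top',[(489,298)],121))"
```

```text
[[ 466.60898235 -361.6364044   121.        ]]
```

View pics/top13c.png

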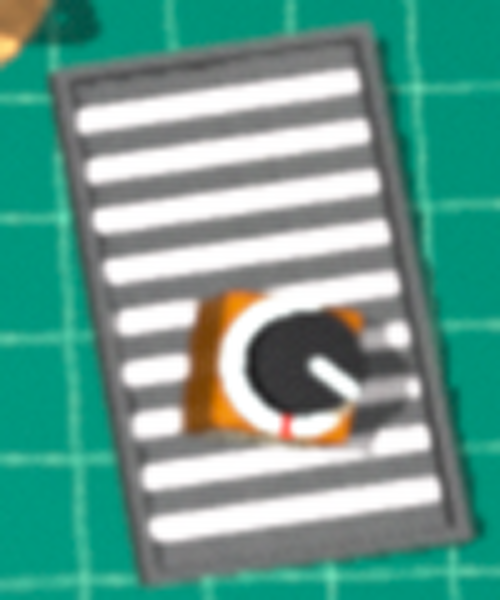

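Emit:
move_arm(
  moves=[
    [[4,0,0],0,-1],
    [[8,0,0],0,-1],
    [[12,0,0],0,-1],
    [[16,0,0],0,-1],
    [[16.4,0,0],0,-1],
    [[16.4,0,0],0,-1],
  ],
)

```text
time_s: 45.95
ee_pos: [399.2, 236.4, 109.5]
ee_rot: [20.1, 89.9, 25.3]
force: [-0.8, 0.7, 1.1]
gripper_width: 0.4
```

```bash
python3 -c "
from h import *
H=np.array([551,105.]);pts=[]
for g in [0.607,0.5,0.4,0.3,0.2,0.1,0.05,0.0]:
    a=np.radians(85.7)+g; P=H+185*np.array([np.cos(a),np.sin(a)])+22*np.array([-np.sin(a),np.cos(a)]); pts.append((*P.round(1),49,None))
plan(pts)"
```

```text
t 45.95 grasp [399.3 236.5  49.5] jaw 95.2 xaxis [ 0.001  0.    -1.   ] w 0.4 F [-0.8  0.7  1.1] q [ 29.  20. 118.  -0.  42. -66.]
(np.float64(438.2), np.float64(253.3), 49, None) -> [0.05, 1.33, 4.04] turn -0.0
(np.float64(454.7), np.float64(264.5), 49, None) -> [0.05, 2.3, 5.78] turn -0.0
(np.float64(471.1), np.float64(273.3), 49, None) -> [0.06, 3.03, 7.49] turn -0.0
(np.float64(488.3), np.float64(280.4), 49, None) -> [0.06, 3.58, 9.27] turn -0.0
(np.float64(506.1), np.float64(285.8), 49, None) -> [0.06, 3.96, 11.09] turn -0.0
(np.float64(524.4), np.float64(289.4), 49, None) -> [0.06, 4.15, 12.95] turn -0.0
(np.float64(533.6), np.float64(290.5), 49, None) -> [0.06, 4.18, 13.87] turn -0.0
(np.float64(542.9), np.float64(291.1), 49, None) -> [0.07, 4.15, 14.8] turn -0.0
```

Emit:
move_arm(
  moves=[
    [[0,0.7,2],0,-1],
    [[0,1.2,3.5],0,-1],
    [[0,1.6,4.5],0,-1],
    [[0,2,5.2],0,-1],
    [[0,2.3,5.8],0,-1],
    [[0,2.7,6.6],0,-1],
    [[0,3,7.5],0.03,-1],
    [[0,3.3,8.4],0.06,-1],
    [[0,3.6,9.3],0.09,-1],
    [[0,3.8,10.2],0.12,-1],
    [[0,4,11.1],0.15,-1],
    [[0,4.1,12],0.16,-1],
    [[0,4.15,12.6],0.16,-1],
    [[0,4.15,12.6],0.16,-1],
  ],
)

```text
time_s: 47.7
ee_pos: [520.8, 288.9, 108.7]
ee_rot: [24.6, 90.0, 20.5]
force: [0.0, -0.5, 0.2]
gripper_width: 0.3
```

```bash
python3 caps.py 14; python3 -c "
from h import *
plan([(542.9,291.1,49,None)])
crop(cv2.imread('pics/side14.png')[:,:,::-1],120,270,380,480,3,'side14c.png')"
```

```text
cap ([152.3, 228.1], [141, 217, 22, 21, 277]) [623.4 278.3  96. ]
cap ([220.9, 230.8], [211, 220, 21, 21, 261]) [614.1 144.8  96. ]
cap ([612.9, 397.7], [604, 391, 18, 15, 209]) [ 278.4 -581.7   96. ]
t 47.8 grasp [520.2 288.7  48.7] jaw 86.0 xaxis [-0. -0. -1.] w 0.7 F [ 0.3 -0.3  0.3] q [ 28.  30. 101.  -0.  50. -58.]
(542.9, 291.1, 49, None) -> [-0.03, 0.4, 2.25] turn -0.0
```

View pics/side14c.png

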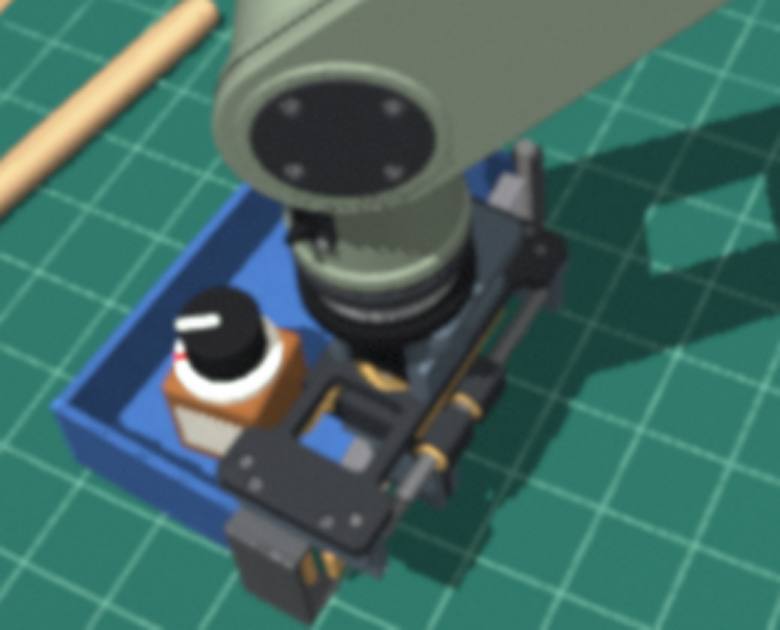

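Emit:
move_arm(
  moves=[
    [[0,0,0.4],0,-1],
    [[0,0.1,0.8],0,-1],
    [[0,0.1,1.2],0,-1],
    [[0,0.1,1.6],0,-1],
    [[0,0.1,1.9],0,-1],
    [[0,0.1,1.9],0,-1],
  ],
)

```text
time_s: 48.55
ee_pos: [539.9, 288.6, 108.8]
ee_rot: [11.1, 89.9, 7.1]
force: [0.3, 0.1, -0.7]
gripper_width: 0.2
```

Emit:
move_arm(
  moves=[
    [[0,0,0.2],0,-1],
    [[0,0,0.4],0,-1],
    [[0,0,0.6],0,-1],
    [[0,0,0.6],0,-1],
  ],
)

```text
time_s: 49.05
ee_pos: [543.3, 288.1, 108.7]
ee_rot: [-171.9, 89.7, -176.0]
force: [-7.3, 1.1, 4.0]
gripper_width: 0.2
```

Emit:
move_arm(
  moves=[
    [[0,0,0.1],0,-1],
    [[0,0,0.2],0,-1],
    [[0,0,0.3],0,-1],
    [[0,0,0.3],0,-1],
  ],
)

```text
time_s: 49.55
ee_pos: [543.8, 288.1, 108.7]
ee_rot: [-172.1, 89.4, -176.2]
force: [-14.7, 3.7, 9.7]
gripper_width: 0.6
```

```bash
python3 caps.py 15; python3 -c "
from h import *
plan([(542.9,291.1,49,None)])
crop(cv2.imread('pics/side15.png')[:,:,::-1],120,270,380,480,3,'side15c.png')"
```

```text
cap ([152.3, 228.2], [141, 218, 22, 20, 274]) [623.2 278.3  96. ]
cap ([220.9, 230.9], [211, 221, 21, 20, 263]) [613.9 144.8  96. ]
cap ([612.8, 397.7], [604, 391, 18, 15, 209]) [ 278.4 -581.5   96. ]
t 49.65 grasp [543.1 288.1  48.7] jaw 85.9 xaxis [-0.011 -0.001 -1.   ] w 0.4 F [-13.9   2.9   9. ] q [ 27.  31.  97.   0.  52. -59.]
(542.9, 291.1, 49, None) -> [-0.03, 0.29, -0.11] turn -0.0
```

View pics/side15c.png

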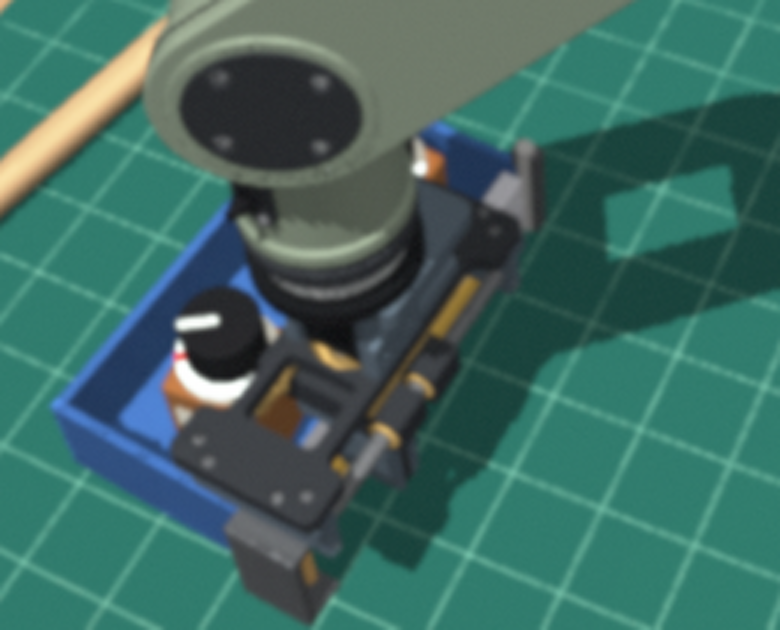

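Emit:
move_arm(
  moves=[
    [[0,0,0.5],0,-1],
    [[0,0,0.5],0,-1],
    [[0,0,-1],0,-1],
    [[0,0,-4],0,-1],
    [[0,0,-8],0,-1],
    [[-5,0,-12],0,-1],
    [[-10,0,-16],0,-1],
    [[-15,0,-19],0,-1],
    [[-15,-6,-19],0,-1],
    [[-15,-12,-19],0,-1],
    [[-15,-18,-19],0,-1],
    [[-15,-18,-19],0,-1],
  ],
)

```text
time_s: 51.15
ee_pos: [345.8, 118.3, 258.9]
ee_rot: [-33.1, 89.9, -37.4]
force: [-0.5, 0.7, 0.1]
gripper_width: 0.1
```

```bash
python3 caps.py 16; python3 -c "
from h import *
plan([])
crop(cv2.imread('pics/top16.png')[:,:,::-1],110,190,270,340,3.7,'top16c.png')
crop(cv2.imread('pics/side16.png')[:,:,::-1],120,270,380,480,3,'side16c.png')"
```

```text
cap ([152.1, 228.0], [140, 217, 23, 21, 289]) [623.7 278.7  96. ]
cap ([220.8, 230.8], [211, 220, 21, 21, 271]) [614.1 145.   96. ]
cap ([612.8, 397.7], [604, 391, 18, 15, 212]) [ 278.4 -581.5   96. ]
t 51.25 grasp [346.9 121.1 199. ] jaw 85.9 xaxis [ 0.002  0.001 -1.   ] w 0.6 F [-0.2 -0.1 -0. ] q [ 17.   1. 117.  -0.  62. -68.]
```

View pics/side16c.png

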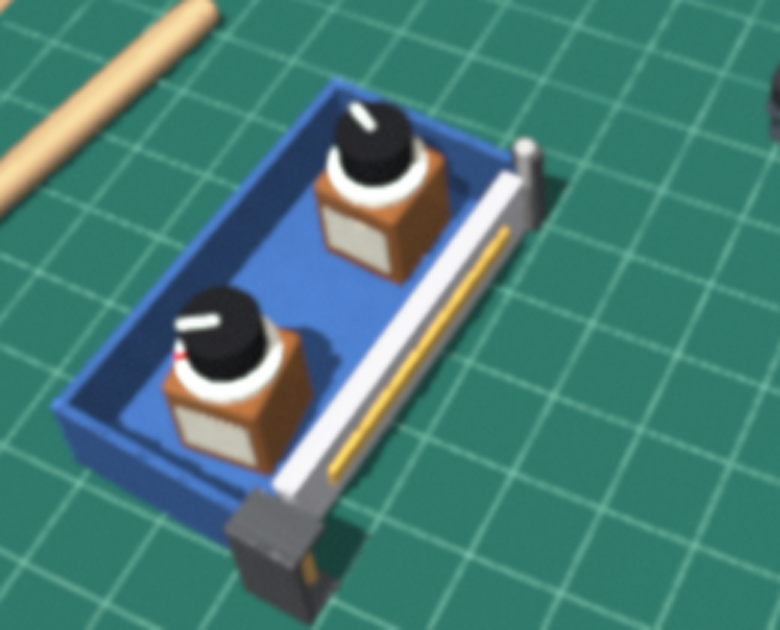

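View pics/top16c.png

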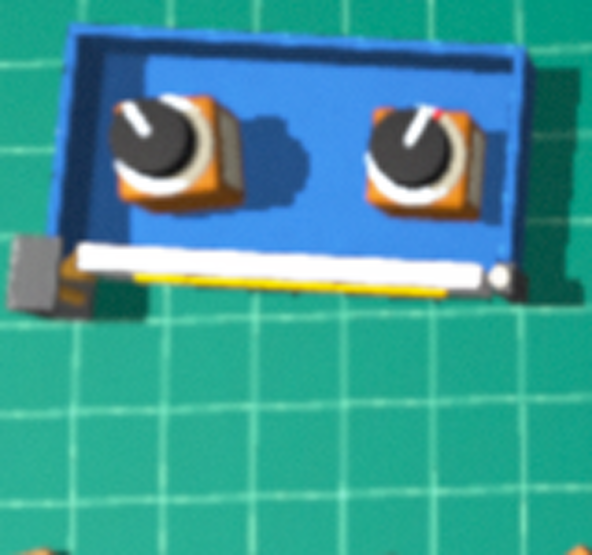

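```bash
python3 -c "
from h import *
t=viewer.grab_frame('top')
crop(t,105,235,175,295,9,'top17c.png')
crop(viewer.grab_frame('side'),180,410,260,480,8,'side17c.png')
m=(t.min(2)>215);m[:240]=0;m[300:]=0;m[:,:115]=0;m[:,243:]=0
xs=[];ys=[]
for x in range(138,234,2):
    r=np.where(m[:,x])[0]
    if len(r)>1: xs.append(x);ys.append(r.mean())
P=onz('top',np.c_[xs,ys],58);d=np.linalg.svd(P[:,:2]-P[:,:2].mean(0))[2][0]
print(P[0],P[-1],np.degrees(np.arctan2(d[1],d[0]))%180)
b=((t[:,:,2]>90)&(t[:,:,0]<70)&(t[:,:,1]<140))
xs=np.arange(140,245,2);ys=[np.where(b[185:215,x])[0].min()+185 for x in xs]
P=onz('top',np.c_[xs,ys],55);v,ln=0,cv2.fitLine(P[:,:2].astype(np.float32),cv2.DIST_HUBER,0,.01,.01).ravel()
print('back',np.degrees(np.arctan2(ln[1],ln[0]))%180)
"
```

```text
[567.7335275  316.62833177  58.        ] [552.98560099 129.40138127  58.        ] 87.77712970005585
back 86.066635
```

View pics/top17c.png

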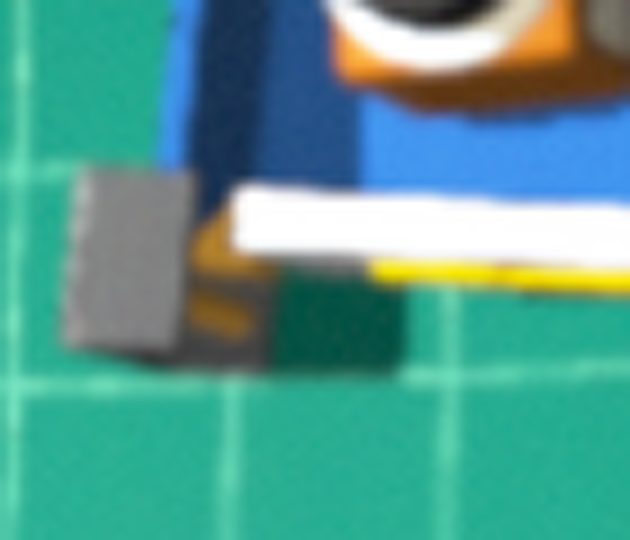

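View pics/side17c.png

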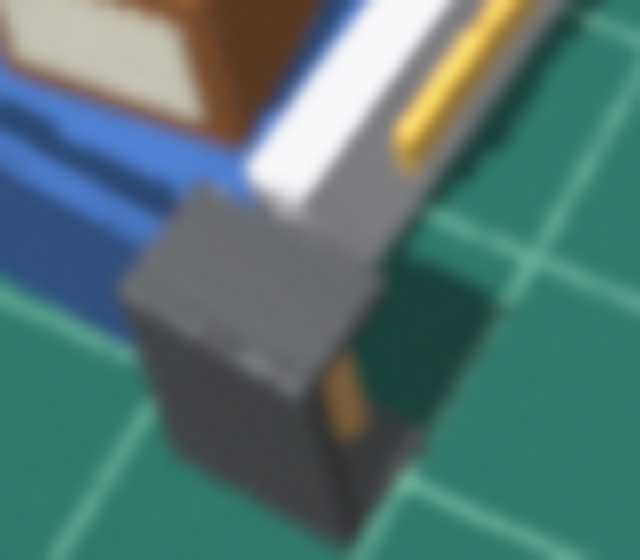

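```bash
python3 -c "
from h import *
s=viewer.grab_frame('side');t=viewer.grab_frame('top')
crop(s,200,90,480,290,2.8,'side18c.png');crop(t,290,130,540,350,3,'top18c.png')"
```

```text
(no output)
```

View pics/side18c.png

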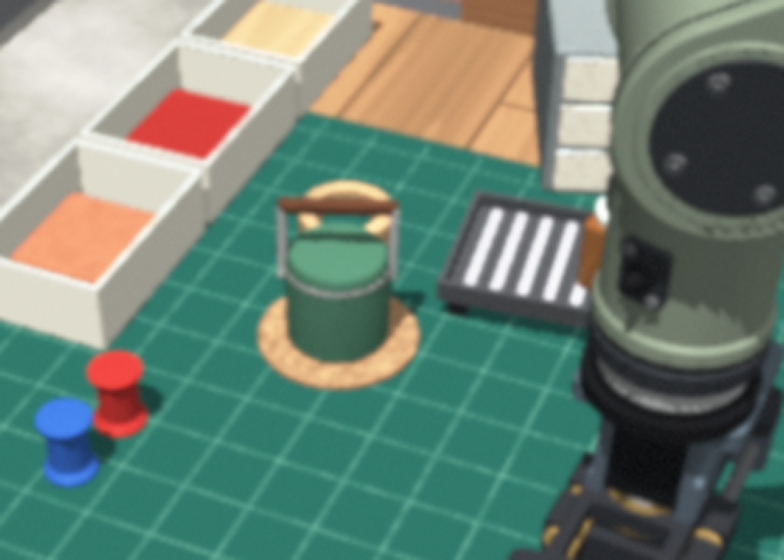

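View pics/top18c.png

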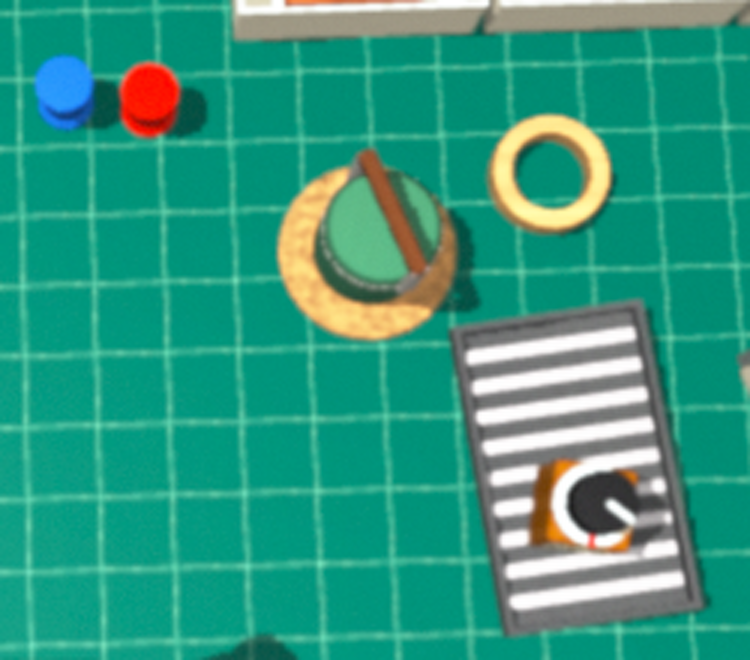

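Emit:
move_arm(
  moves=[
    [[0,5,0],0,-1],
    [[0,11,2],0,-1],
    [[0,17,4],0,-1],
    [[0,22,6],0,-1],
    [[0,27,6],0,-1],
    [[0,30,6],0,-1],
    [[0,30,6],0,-1],
  ],
)

```text
time_s: 52.32
ee_pos: [426.2, 419.6, 257.5]
ee_rot: [-135.1, 90.0, -138.8]
force: [-0.6, 0.8, -0.5]
gripper_width: 0.4
```

```bash
python3 -c "
from h import *
s=viewer.grab_frame('side');t=viewer.grab_frame('top')
cv2.imwrite('pics/side19.png',s[:,:,::-1]);plan([])
crop(s,330,110,490,230,5,'side19c.png')"
```

```text
t 52.42 grasp [426.2 416.9 198. ] jaw 86.1 xaxis [-0.001 -0.002 -1.   ] w 0.7 F [-0.4 -0.5 -0.7] q [ 43.  22.  90.  -0.  69. -43.]
```

View pics/side19.png

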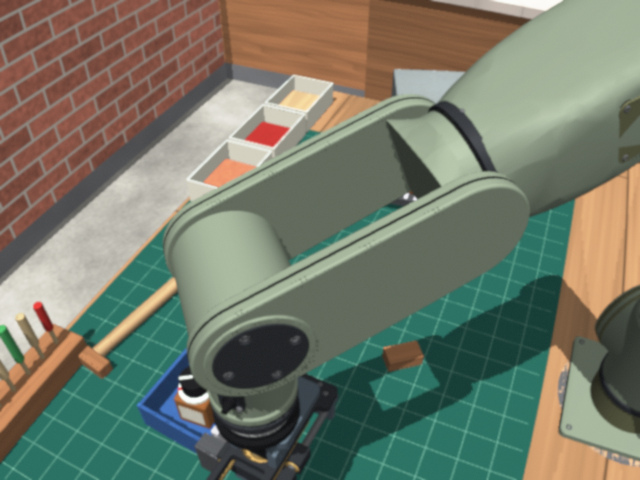

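Emit:
move_arm(
  moves=[
    [[0,-6,0],0,-1],
    [[0,-12,0],0,-1],
    [[0,-18,0],0,-1],
    [[0,-24,-1],0,-1],
    [[0,-30,-2],0,-1],
    [[0,-36,-2],0,-1],
    [[0,-42,-2],0,-1],
    [[0,-48,-2],0,-1],
    [[0,-54,-3],0,-1],
    [[0,-60,-6],0,-1],
    [[0,-66,-10],0,-1],
    [[0,-72,-15],0,-1],
    [[0,-76,-17],0,-1],
    [[0,-78,-17],0,-1],
    [[0,-78,-17],0,-1],
    [[0,-78,-17],0,-1],
  ],
)

```text
time_s: 54.42
ee_pos: [205.5, -346.7, 258.6]
ee_rot: [-162.1, 89.7, -166.3]
force: [0.0, -0.5, -0.2]
gripper_width: 0.7
```

```bash
python3 -c "
from h import *
s=viewer.grab_frame('side');t=viewer.grab_frame('top')
cv2.imwrite('pics/side20.png',s[:,:,::-1]);plan([])
crop(s,120,110,490,480,1.6,'side20c.png');crop(s,330,110,490,230,5,'side20d.png')"
```

```text
t 54.52 grasp [ 205.8 -346.7  198.7] jaw 85.9 xaxis [-0.004 -0.002 -1.   ] w 0.3 F [ 0.  -0.4  0.2] q [ -61.    4.  113.   -0.   63. -147.]
```

View pics/side20.png

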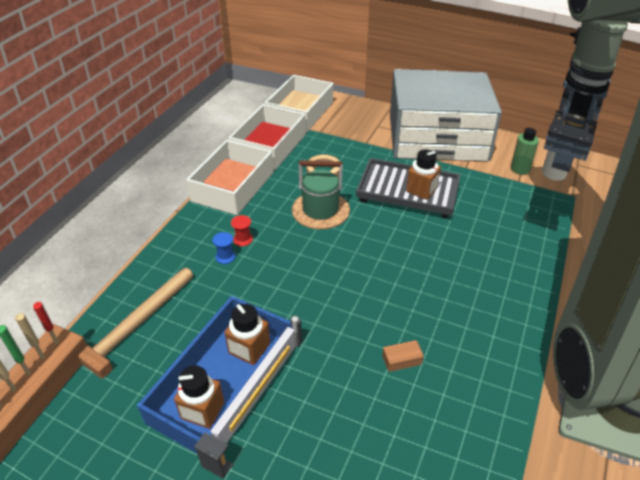

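View pics/side20d.png

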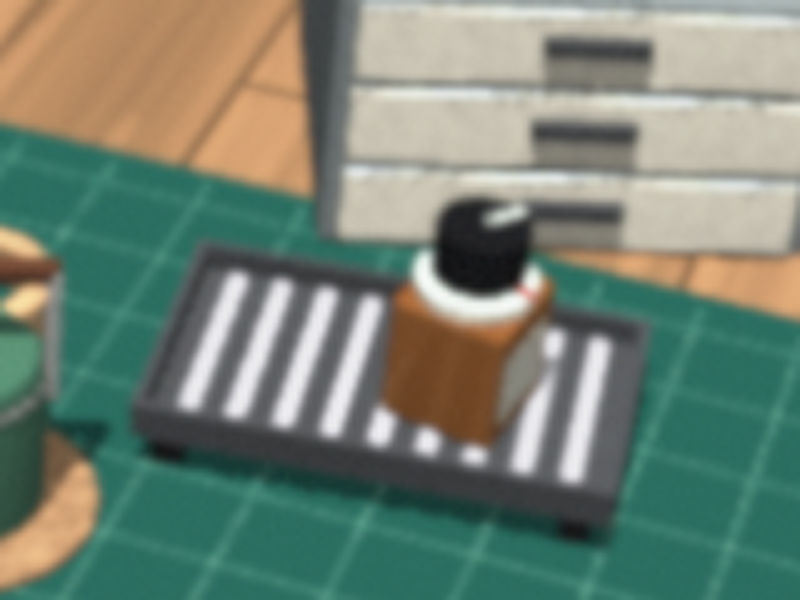

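Emit:
move_arm(
  moves=[
    [[0,0,0],0.1,-1],
    [[0,0,0],0.2,-1],
    [[0,0,0],0.3,-1],
    [[0,0,0],0.3,-1],
  ],
)

```text
time_s: 55.02
ee_pos: [206.4, -347.0, 258.8]
ee_rot: [-129.9, 89.7, -151.2]
force: [-0.2, -0.6, -0.2]
gripper_width: 0.5
```

```bash
python3 -c "
from h import *
st=status.state();print(st['qpos'],st['qvel'].round(2),st['time_s'])"
```

```text
[ -60.72680006    4.35865654  113.03540276   -0.29324961   62.60818027
 -129.38640414] [-0.32  0.28 -0.3  -0.02 -0.07 -1.56] 55.025
```

```bash
python3 -c "
from workcell import env
print(env.job_done())"
```

```text
the job is handed in; nothing more can be done
None
```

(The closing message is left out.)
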